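# Load and lock the vial shaker

## Task

Load the vials into the shaker: let the blade of the flat screwdriver drop into the slot of the clamp screw and turn it anticlockwise to its open stop, put every blue-capped vial from the sample box upright into a rack pocket, one per pocket, then turn the screw clockwise to its closed stop so that the orange jaw holds them. Finish with the screwdriver hanging upright in its stand again. Turn the screw only with the screwdriver, do not push the jaw by hand, and leave the other bench things where they are.

Things in the scene. Friction and masses are not known exactly. Their poses are not given: they have to be found in the camera images.
- shaker: White bench shaker, 180 x 250 mm, fixed to the bench. Origin: centre of its underside. Its aluminium deck is 60 mm above the bench. On the deck: a blue fence (28 mm high, long way along the shaker's y) with five blue ribs (24 mm high) towards -x, an orange jaw facing the fence, and a grey cam housing with the brass screw on the -x side.
- rack (a point): Centre of the rack on the deck surface, axes as the shaker's. The four pockets are centred at y = -0.090, -0.030, +0.030, +0.090 m, x = 0 of this frame (with the jaw open). Each is about 46 mm along y between ribs and, in x, reaches from the fence face at +20.5 mm to the jaw face at -23.5 mm when open (44 mm) and -10.5 mm when closed (31 mm). z up.
- jaw: Orange jaw bar, 12 x 240 x 28 mm, slides along the shaker's x, driven by the cam screw (about 13 mm in all). Origin: centre of the underside of the bar.
- cam (a joint): Angle of the cam screw: 0 rad at the open stop (jaw back), 1.25 rad at the closed stop (jaw against the vials). It grows as the screw turns clockwise seen from above. Hard stops at both ends; stays where left; takes about 0.07 N m to turn. Counts as open below 0.12 and closed above 1.13.
- screw_head: Brass cam screw head, 40 mm across, 12 mm high, vertical axis, its top 92 mm above the bench. Origin on the axis at the underside of the head; x axis along the slot. It has a straight slot across its top, 5.5 mm wide, 8 mm deep, open at both ends, dark at the bottom.
- slot (a point): Middle of the slot at the top face of the head (the slot bottom is 8 mm lower); x axis along the slot, z up.
- driver: Flat screwdriver, 162 mm long, 0.2 kg. Origin: middle of the blade's tip edge; z from tip to handle, x along the blade's width. Blade 18 mm wide (x), 2.5 mm thick (y), 22 mm long; round shaft 14 mm thick up to z = 85 mm; black collar 44 mm across, z = 85 to 91 mm; above it the yellow handle.
- driver_handle (a point): Point on the screwdriver's axis 135 mm above the tip, axes as the driver's, where to grip. The handle is square, 30 x 30 mm, sides facing x and y, from 91 to 162 mm above the tip. In the slot the blade has about 0.17 rad of play either way before it turns the screw.
- stand: Screwdriver stand, loose, 0.95 kg: dark steel foot 130 x 130 x 12 mm and wooden block 76 x 76 mm, its top 100 mm above the bench. Origin: centre of the underside.
- stand_hole (a point): Centre of the mouth of the stand's 28 x 28 mm square through hole, at the top of the wooden block. The screwdriver hangs in it, blade down, by its collar on the block (its tip then 85 mm below this point); any turn fits.
- samplebox: Loose cardboard sample box, 205 x 155 x 50 mm high, 0.9 kg, floor 3 mm, divided into 4 (along x) by 3 (along y) cells of about 48 mm. Origin: centre of the underside.
- amber: Short amber bottle with a black cap, 28 mm across and 46 mm high, standing in one cell of the sample box; not part of the job. Origin: centre of its underside.
- vial1: White sample vial with a blue cap, 30 mm across, 100 mm high (cap the top 20 mm), 60 g, starting upright in a cell of the sample box (some of the four may be absent). Origin: centre of its underside, z up to the cap.
- vial2: White sample vial with a blue cap, 30 mm across, 100 mm high (cap the top 20 mm), 60 g, starting upright in a cell of the sample box (some of the four may be absent). Origin: centre of its underside, z up to the cap.
- vial3: White sample vial with a blue cap, 30 mm across, 100 mm high (cap the top 20 mm), 60 g, starting upright in a cell of the sample box (some of the four may be absent). Origin: centre of its underside, z up to the cap.
- vial4: White sample vial with a blue cap, 30 mm across, 100 mm high (cap the top 20 mm), 60 g, starting upright in a cell of the sample box (some of the four may be absent). Origin: centre of its underside, z up to the cap.
- flask: Glass conical flask, 84 mm across, 125 mm high; a bystander. Origin: centre of its underside.
- beaker: Glass beaker, 70 mm across, 90 mm high; a bystander. Origin: centre of its underside.
- reagent: Amber bottle with red cap, 66 mm across, 160 mm high; a bystander. Origin: centre of its underside.
- taperoll: Green roll of tape lying flat, 70 mm across, 22 mm high; a bystander. Origin: centre of its underside.
- dish: Clear flat dish, 70 mm across, 16 mm high; a bystander. Origin: centre of its underside.

How it is judged:
On the way, in this order (a step that is already met when the one before it is completed fails the run):
1. the clamp screw is turned to its open stop (value of joint cam below 0.12 rad), for 0.2 s.
2. every vial stands in a rack pocket, with the clamp still open (x of vial1 in the frame of rack between -0.02 and 0.02 m and y of vial1 in the frame of rack between -0.115 and 0.115 m and z of vial1 in the frame of rack between -0.006 and 0.008 m and angle between each of vial1, vial2, vial3, vial4's own z axis and vertical below 0.15 rad and linear speed of each of vial1, vial2, vial3, vial4 below 0.03 m/s and x of vial2 in the frame of rack between -0.02 and 0.02 m and y of vial2 in the frame of rack between -0.115 and 0.115 m and z of vial2 in the frame of rack between -0.006 and 0.008 m and x of vial3 in the frame of rack between -0.02 and 0.02 m and y of vial3 in the frame of rack between -0.115 and 0.115 m and z of vial3 in the frame of rack between -0.006 and 0.008 m and x of vial4 in the frame of rack between -0.02 and 0.02 m and y of vial4 in the frame of rack between -0.115 and 0.115 m and z of vial4 in the frame of rack between -0.006 and 0.008 m and value of joint cam below 0.12 rad), for 0.2 s.
3. the clamp screw is turned to its closed stop with the vials in the rack (x of vial1 in the frame of rack between -0.02 and 0.02 m and y of vial1 in the frame of rack between -0.115 and 0.115 m and z of vial1 in the frame of rack between -0.006 and 0.008 m and angle between each of vial1, vial2, vial3, vial4's own z axis and vertical below 0.15 rad and linear speed of each of vial1, vial2, vial3, vial4 below 0.03 m/s and x of vial2 in the frame of rack between -0.02 and 0.02 m and y of vial2 in the frame of rack between -0.115 and 0.115 m and z of vial2 in the frame of rack between -0.006 and 0.008 m and x of vial3 in the frame of rack between -0.02 and 0.02 m and y of vial3 in the frame of rack between -0.115 and 0.115 m and z of vial3 in the frame of rack between -0.006 and 0.008 m and x of vial4 in the frame of rack between -0.02 and 0.02 m and y of vial4 in the frame of rack between -0.115 and 0.115 m and z of vial4 in the frame of rack between -0.006 and 0.008 m and value of joint cam above 1.13 rad), for 0.2 s.
4. the screwdriver is back in its stand (horizontal distance between driver and stand_hole below 0.02 m and z of driver in the frame of stand_hole between -0.09 and -0.077 m and angle between driver's own z axis and vertical below 0.2 rad and linear speed of driver below 0.03 m/s), for 0.2 s.
At the end, for the whole second after the job is handed in: Every vial present stands upright (within 0.15 rad) on the deck in a rack pocket (within 8 mm of the deck), the cam screw is above 1.13 rad, and the screwdriver hangs upright in the stand (collar down within 8 mm, within 20 mm of the hole's centre), all at rest (all of step 3 and all of step 4); the robot touches nothing.
It fails at once if the screw is touched by the fingers (contact force between the fingers and screw_head above 2 N).
It fails at once if the jaw is pushed by the fingers (contact force between the fingers and jaw above 5 N).
It fails at once if the amber bottle is taken out of the sample box (z of amber in the frame of samplebox above 0.06 m).
It fails at once if a bystander (flask, beaker, amber bottle with red cap, tape roll or dish) is moved over 40 mm (distance of any of flask, beaker, reagent, taperoll, dish from where it was at the start of the episode above 0.04 m).
Of vial1, vial2, vial3, vial4 only 2 to 4 are there at a start; the rules pass over those that are not, and their reading is None.
At some moment in a run one of samplebox, stand may be knocked a few centimetres aside while the robot is not near it.
It also fails if it takes over 208 s, if anything falls off the work surface, if the arm or the gripper's body presses on something with over 40 N, if the wrist force passes 120 N, or if a joint passes its speed limit or range.

## Robot

A 6-joint arm with a two-finger parallel gripper is mounted at the origin on the work surface. World frame = base frame: x ahead of the robot, y to its left, z up, the work surface at z = 0. Lengths are in m, angles in rad, forces in N, time in s.
With the tool pointing down it reaches from about 0.375 to 0.825 m from the base axis. Payload 5.5 kg.
Tool frame: the origin (TCP) lies at the very end of the fingers, on their centre line; the grasp point (between the pads) lies 19 mm behind it (manip.grip_point_offset is the distance from the TCP to the grasp point, in m); z points along the fingers, y is the line along which they close (so a half turn about z gives the same grasp; the last joint's range is limited). The gripper opens to 85 mm and grips with 20 to 120 N. Pads are 22 mm wide; open, the fingers measure 114 mm over their backs; the gripper's body (76 mm by 85 mm) begins 54 mm behind the grasp point. The pads swing forward as they close: fully open they stand 13 mm farther back than shut.
Start: joints at [-1.318, 0.314, -0.047, 1.21, 0, 1.571], TCP at [0.15, -0.581, 0.231] pointing down, gripper open.
Joint ranges: [-2.67, 2.67], [-0.69, 1.73], [-1.03, 1.25], [-2.08, 2.16], [-1.42, 1.45], [-3.14, 3.14]. Speed limits (rad/s): [2.39, 2.39, 3.01, 3.14, 3.14, 3.14].

## Interface

Orientations are given as a unit quaternion [x, y, z, w].
In Python, from cell import manip, optics, finish_job gives the robot as it stands (manip), with the cameras (optics) and the job as plain functions.
- The arm moves only by the shell command python3 inch.py 'ROWS' [FORCE]. ROWS is a JSON list of rows, 1 to 12 of them, each an object with the fields jaw (the finger opening in m), pos (a list: dx, dy, dz in shares of 0.8 m (1.0 is 0.8 m)), spin (a turn about the tool's z in fractions of the full range, 1 being 2 pi rad); a field left out counts as zero (the opening has to be given); each row is the pose to reach, as a shift and turn from the pose commanded when the command began, along the tool's axes at that moment; what a row does not reach only later rows make up. A row lasts 1/12 s, in which the tool goes at most 0.0417 m and 0.125 rad, less where a joint would pass 70% of its speed; a pose out of reach is approached as far as the arm can. The fingers move at their own pace and stop on an object; FORCE is the grip in N (left out, the last holds). Time passes only in rows, so rows that do not move let the fingers close. It prints the time, the measured TCP pose, the force, the opening and the grip force at its end. A shift or turn number past 1, either way, is cut back to 1. Input that does not fit is refused with a message, and nothing moves.
- manip.get_state(): the state, without advancing time (a new reading comes with each control period).
- optics.grab_frame(name): name is "scene" or "top"; returns the picture (400x640x3 uint8, blue, green, red); there is no depth.
- optics.get_calibration(name): a dict with "camera_matrix" (3x3 intrinsics, pixels), "extrinsics" (4x4, takes a point from camera to world coordinates). Camera axes: x right, y up, looking along -z (the intrinsics and any distortion apply to the point x, -y, -z); pixel columns grow to the right and rows downward; lengths in m; the calibration is good to about 2 mm. A picture is of the moment at which its call begins. get_calibration takes no time and is no camera call.
- finish_job(): hands the job in; it is judged then, once.
The state is a dict: "time": time; "joints": joint angles; "qd": joint speeds; "joint_efforts": joint torques, N m; "tool_pos": TCP position; "tcp_rot": TCP orientation; "wrist_force": force on the tool from outside, world axes, zero at the start; "ft_torque": the same for the moment, N m; "width": finger opening in m; "finger_force": force on a finger pad.
Only numpy, scipy, OpenCV 4.12 (cv2) and the standard library are available. Lean on these libraries where they do the work, as an engineer would, in place of code of your own. Each camera call takes 0.05 s, during which the arm holds its last target. There are 200 camera calls.

## Working session

There is one attempt and no reset: what is moved stays moved. The work goes in short steps, Python scripts to look and compute and a shell command to move; the robot and the scene stay as the last step left them, time stands still between calls to the robot, and variables do not carry over. Pictures are saved under pics/ and viewed, at most 14 in all, crops included, and the job is handed in when it is done.

```bash
ls; mkdir -p pics
cat > h.py <<'E'
import numpy as np, cv2, sys
from cell import manip, optics, finish_job
from scipy.spatial.transform import Rotation as R
def snap(cam,name):
    im=optics.grab_frame(cam); cv2.imwrite(f'pics/{name}.png',im); return im
def crop(src,name,x0,y0,x1,y1,s):
    im=cv2.imread(f'pics/{src}.png')[y0:y1,x0:x1]
    cv2.imwrite(f'pics/{name}.png',cv2.resize(im,None,fx=s,fy=s,interpolation=cv2.INTER_CUBIC))
def px2w(cam,u,v,z):
    c=optics.get_calibration(cam);K=np.array(c['camera_matrix']);E=np.array(c['extrinsics'])
    d=np.linalg.solve(K,[u,v,1.]);d=E[:3,:3]@(d*[1,-1,-1]);o=E[:3,3]
    return o+d*(z-o[2])/d[2]
def w2px(cam,p):
    c=optics.get_calibration(cam);K=np.array(c['camera_matrix']);E=np.array(c['extrinsics'])
    q=(E[:3,:3].T@(np.array(p)-E[:3,3]))*[1,-1,-1];q=K@q;return q[:2]/q[2]
def rel(p,yaw=None):
    """tool-axis shift to world TCP target p"""
    s=manip.get_state();r=R.from_quat(s['tcp_rot'])
    print('tool d',np.round(r.inv().apply(np.array(p)-s['tool_pos']),4),'yaxis yaw',np.round(np.arctan2(*r.as_matrix()[1::-1,1]),4))
E
python3 - <<'E'
from h import *
snap('top','t0');snap('scene','s0')
for n in('top','scene'):
    c=optics.get_calibration(n);print(n,c.keys(),np.round(c['camera_matrix'],1).tolist(),np.round(c['extrinsics'],3).tolist())
s=manip.get_state();print(s,R.from_quat(s['tcp_rot']).as_matrix().round(3))
E
```

```text
cell.py
inch.py
pics
top dict_keys(['camera_matrix', 'extrinsics']) [[405.3, 0.0, 326.1], [0.0, 405.3, 200.3], [0.0, 0.0, 1.0]] [[-0.003, 0.997, -0.077, 0.521], [-1.0, -0.002, 0.008, 0.023], [0.007, 0.077, 0.997, 1.03], [0.0, 0.0, 0.0, 1.0]]
scene dict_keys(['camera_matrix', 'extrinsics']) [[374.9, 0.0, 318.2], [0.0, 374.9, 197.2], [0.0, 0.0, 1.0]] [[-0.579, -0.645, 0.499, 1.112], [0.815, -0.463, 0.347, 0.39], [0.007, 0.608, 0.794, 0.933], [0.0, 0.0, 0.0, 1.0]]
{'time': 0.1, 'joints': array([-1.31801744e+00,  3.14175405e-01, -4.79391780e-02,  1.21015553e+00,
        3.25566912e-05,  1.57080657e+00]), 'qd': array([-0.00167169, -0.00235767,  0.00091191, -0.00055785,  0.00069954,
       -0.00035037]), 'joint_efforts': array([-4.85416476e-04, -5.40765381e+01,  3.40541840e+01,  1.12161905e-02,
       -8.33976719e-05,  3.78662888e-07]), 'tool_pos': array([ 0.14994782, -0.58046579,  0.2305262 ]), 'tcp_rot': array([ 9.92023858e-01,  1.26048092e-01, -7.67428305e-05, -7.33065447e-04]), 'wrist_force': array([-0.17780315, -0.19775207, -0.75291447]), 'ft_torque': array([-0.01462922, -0.03665267,  0.06108702]), 'finger_force': 0.0, 'width': 0.0853083972703812} [[ 0.968  0.25  -0.   ]
 [ 0.25  -0.968  0.001]
 [ 0.    -0.001 -1.   ]]
```

View pics/t0.png

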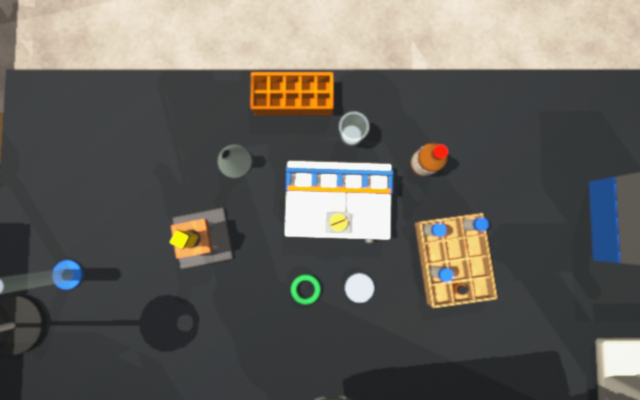

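View pics/s0.png

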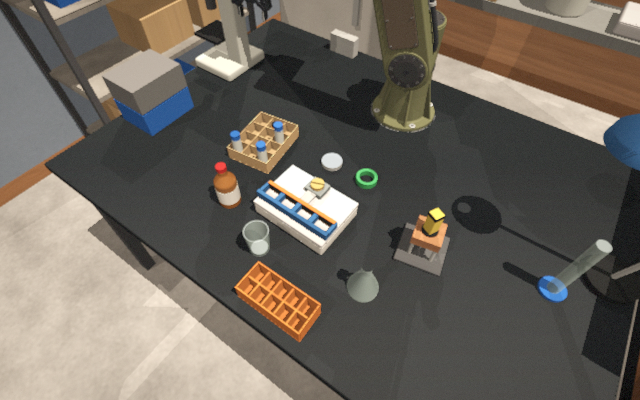

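The top view shows the stand at about (203,238), the shaker at (339,200) with its screw at (339,222), and the box at (456,260). There are three vials with caps near (439,229), (481,224) and (446,274); the amber bottle is at (461,290). I'll enlarge these areas.

Run:
```python
from h import *
crop('t0','c1',275,155,405,245,6)
crop('t0','c2',165,200,240,275,7)
crop('t0','c3',405,205,505,315,5)
```

```text
(no output)
```

View pics/c1.png

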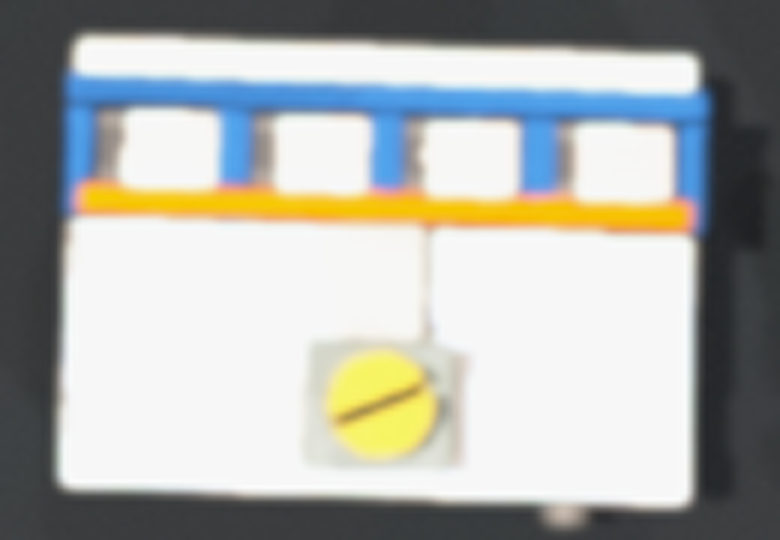

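View pics/c2.png

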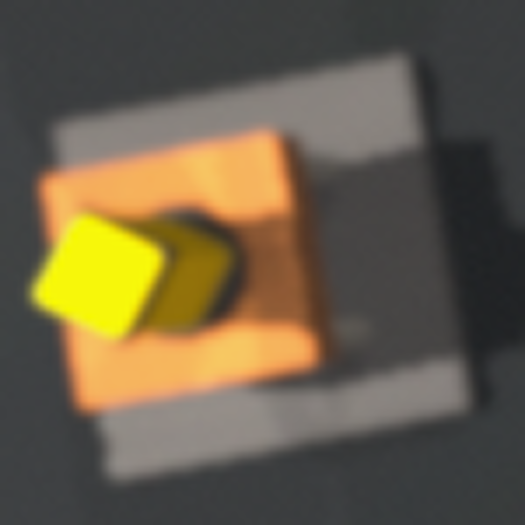

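View pics/c3.png

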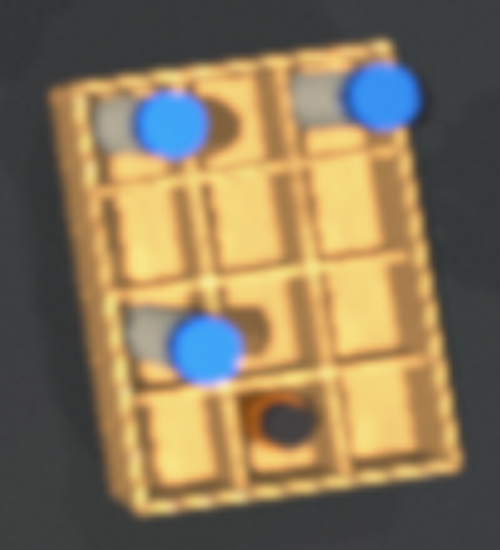

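```bash
cat > m.py <<'E'
from h import *
def cp(pts,x0,y0,s,z,cam='top'):
    return np.array([px2w(cam,x0+(u+.5)/s-.5,y0+(v+.5)/s-.5,z) for u,v in pts])
E
python3 - <<'E'
from m import *
np.set_printoptions(precision=4,suppress=True)
def quad(n,P):
    print(n,'c',P.mean(0),'sides',np.linalg.norm(P-np.roll(P,-1,0),axis=1),'ang',[np.round(np.arctan2(*(b-a)[1::-1]),3) for a,b in zip(P,np.roll(P,-1,0))])
quad('deck',cp([(72,33),(702,50),(694,508),(58,490)],275,155,6,.06))
f=cp([(72,90),(712,105)],275,155,6,.088);print('fence',f)
f=cp([(95,105),(680,122)],275,155,6,.088);print('fence inner',f)
print('ribs',cp([(82,160),(236,150),(388,155),(541,160),(690,165)],275,155,6,.084))
print('jaw top inner/outer',cp([(80,183),(690,204),(80,212),(690,230)],275,155,6,.088))
print('screw',cp([(382,404)],275,155,6,.092)); s=cp([(335,420),(425,386)],275,155,6,.092);print(s,s.mean(0),np.arctan2(*(s[1]-s[0])[1::-1]))
quad('block',cp([(38,175),(280,130),(325,362),(80,412)],165,200,7,.1))
quad('foot',cp([(52,125),(412,55),(472,408),(110,480)],165,200,7,.012))
quad('handle',cp([(30,290),(88,213),(167,255),(113,340)],165,200,7,.177))
quad('box',cp([(50,88),(390,42),(463,468),(138,518)],405,205,5,.05))
print('vials',cp([(171,124),(383,96),(207,350)],405,205,5,.103),'amber',cp([(286,424)],405,205,5,.049))
E
```

```text
deck c [ 0.5985 -0.0136  0.06  ] sides [0.2543 0.1841 0.253  0.1836] ang [np.float64(-1.599), np.float64(3.109), np.float64(1.54), np.float64(-0.025)]
fence [[ 0.6665  0.1082  0.088 ]
 [ 0.6602 -0.1421  0.088 ]]
fence inner [[ 0.6606  0.0992  0.088 ]
 [ 0.6536 -0.1295  0.088 ]]
ribs [[ 0.6395  0.1045  0.084 ]
 [ 0.6433  0.0442  0.084 ]
 [ 0.6413 -0.0154  0.084 ]
 [ 0.6392 -0.0754  0.084 ]
 [ 0.6371 -0.1338  0.084 ]]
jaw top inner/outer [[ 0.63    0.1049  0.088 ]
 [ 0.6213 -0.133   0.088 ]
 [ 0.6186  0.1048  0.088 ]
 [ 0.6111 -0.1328  0.088 ]]
screw [[ 0.5436 -0.0123  0.092 ]]
[[ 0.5375  0.0059  0.092 ]
 [ 0.5505 -0.0289  0.092 ]] [ 0.544  -0.0115  0.092 ] -1.2127187596037048
block c [0.5074 0.3255 0.1   ] sides [0.0799 0.0771 0.0806 0.0784] ang [np.float64(-1.388), np.float64(-2.931), np.float64(1.769), np.float64(0.201)]
foot c [0.5072 0.3254 0.012 ] sides [0.1306 0.1279 0.1302 0.1281] ang [np.float64(-1.38), np.float64(-2.957), np.float64(1.764), np.float64(0.187)]
handle c [0.5071 0.3247 0.177 ] sides [0.0283 0.027  0.0296 0.0292] ang [np.float64(-0.63), np.float64(-2.056), np.float64(2.591), np.float64(1.035)]
box c [ 0.4523 -0.2982  0.05  ] sides [0.1672 0.2057 0.1578 0.2082] ang [np.float64(-1.439), np.float64(-3.003), np.float64(1.716), np.float64(0.184)]
vials [[ 0.5257 -0.2418  0.103 ]
 [ 0.5382 -0.3395  0.103 ]
 [ 0.4234 -0.2557  0.103 ]] amber [[ 0.3825 -0.309   0.049 ]]
```

Three measurements agree: the deck measures 0.254 x 0.184 m, the foot 0.13 m, and handle, block and foot share one centre at (0.507, 0.325). The jaw face is 11 mm from the rack centre, so the clamp is closed. Next I'll go to the screwdriver.

Careful with the scale: shifts go in shares of 0.8 m and turns go in shares of 2 pi rad. That gives: 0.385 m is 0.4813, -0.293 m is -0.3663, -1.17 rad is -0.1862.

```bash
python3 inch.py '[{"jaw": 0.085, "pos": [0.4813, -0.3663, -0.075], "spin": -0.1862}, {"jaw": 0.085, "pos": [0.4813, -0.3663, -0.075], "spin": -0.1862}, {"jaw": 0.085, "pos": [0.4813, -0.3663, -0.075], "spin": -0.1862}, {"jaw": 0.085, "pos": [0.4813, -0.3663, -0.075], "spin": -0.1862}, {"jaw": 0.085, "pos": [0.4813, -0.3663, -0.075], "spin": -0.1862}, {"jaw": 0.085, "pos": [0.4813, -0.3663, -0.075], "spin": -0.1862}, {"jaw": 0.085, "pos": [0.4813, -0.3663, -0.075], "spin": -0.1862}, {"jaw": 0.085, "pos": [0.4813, -0.3663, -0.075], "spin": -0.1862}, {"jaw": 0.085, "pos": [0.4813, -0.3663, -0.075], "spin": -0.1862}, {"jaw": 0.085, "pos": [0.4813, -0.3663, -0.075], "spin": -0.1862}, {"jaw": 0.085, "pos": [0.4813, -0.3663, -0.075], "spin": -0.1862}, {"jaw": 0.085, "pos": [0.4813, -0.3663, -0.075], "spin": -0.1862}]' 60
python3 -c "
from h import *
rel([.507,.325,.25])"
```

```text
time: 1.1
tool_pos: [0.451, -0.1981, 0.2916]
tcp_rot: [0.757, 0.654, 0.0, -0.0]
wrist_force: [0.1, -0.4, -0.2]
width: 0.0852
finger_force: 0.0
tool d [ 0.5257 -0.0208  0.042 ] yaxis yaw -0.146
```

Converted, 0.526 m is 0.6575, 0.03 m is 0.0375, -1.166 rad is -0.1856.

```bash
python3 inch.py '[{"jaw": 0.085, "pos": [0.6575, -0.0263, 0.0375], "spin": -0.1856}, {"jaw": 0.085, "pos": [0.6575, -0.0263, 0.0375], "spin": -0.1856}, {"jaw": 0.085, "pos": [0.6575, -0.0263, 0.0375], "spin": -0.1856}, {"jaw": 0.085, "pos": [0.6575, -0.0263, 0.0375], "spin": -0.1856}, {"jaw": 0.085, "pos": [0.6575, -0.0263, 0.0375], "spin": -0.1856}, {"jaw": 0.085, "pos": [0.6575, -0.0263, 0.0375], "spin": -0.1856}, {"jaw": 0.085, "pos": [0.6575, -0.0263, 0.0375], "spin": -0.1856}, {"jaw": 0.085, "pos": [0.6575, -0.0263, 0.0375], "spin": -0.1856}, {"jaw": 0.085, "pos": [0.6575, -0.0263, 0.0375], "spin": -0.1856}, {"jaw": 0.085, "pos": [0.6575, -0.0263, 0.0375], "spin": -0.1856}, {"jaw": 0.085, "pos": [0.6575, -0.0263, 0.0375], "spin": -0.1856}, {"jaw": 0.085, "pos": [0.6575, -0.0263, 0.0375], "spin": -0.1856}]'
python3 -c "
from h import *
rel([.507,.325,.131]);snap('scene','s1');snap('top','t1')
crop('s1','s1c',380,180,480,280,6)"
```

```text
time: 2.1
tool_pos: [0.5029, 0.2974, 0.2624]
tcp_rot: [0.273, 0.962, -0.0, -0.0]
wrist_force: [0.8, -1.0, 0.5]
width: 0.0848
finger_force: 0.0
tool d [0.011  0.0257 0.1314] yaxis yaw 1.0185
```

View pics/s1c.png

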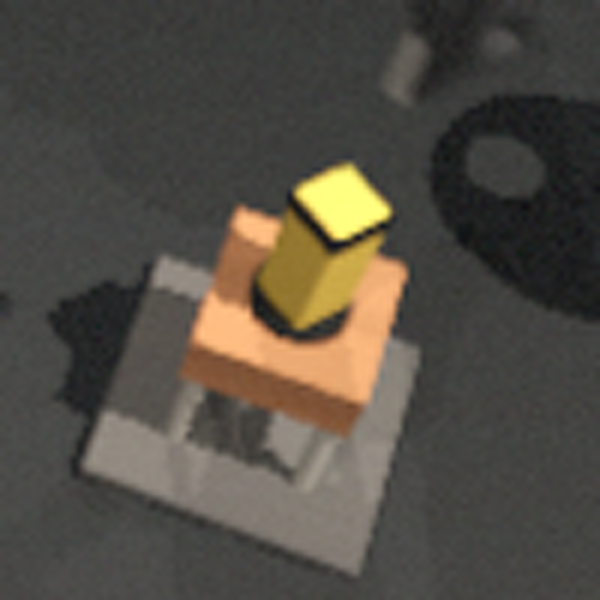

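```bash
python3 -c "
from h import *
s=manip.get_state();print(s['tool_pos'],s['time'],w2px('scene',s['tool_pos']),w2px('top',s['tool_pos']))
a=cv2.imread('pics/s1.png')[60:340,280:600];b=cv2.imread('pics/t1.png')[140:380,100:420]
cv2.imwrite('pics/x1.png',np.vstack([a,b]))"
```

```text
[0.50296476 0.30058079 0.2611081 ] 2.2 [436.62548751 186.15475272] [175.70192853 241.72657646]
```

View pics/x1.png

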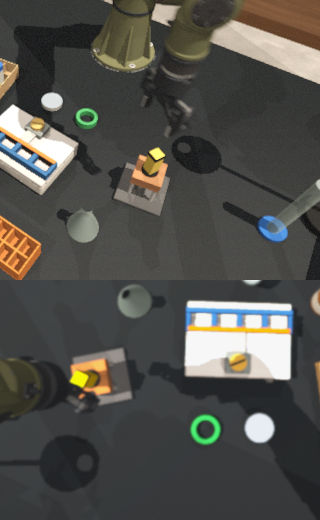

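Converted, 0.02 m is 0.025, 0.01 m is 0.0125.

```bash
python3 inch.py '[{"jaw": 0.085, "pos": [0.0125, 0.025, 0.025]}, {"jaw": 0.085, "pos": [0.0125, 0.025, 0.025]}, {"jaw": 0.085, "pos": [0.0125, 0.025, 0.025]}]'
python3 -c "
from h import *
rel([.507,.325,.131])"
```

```text
time: 2.45
tool_pos: [0.5044, 0.3173, 0.2412]
tcp_rot: [0.272, 0.962, -0.001, -0.001]
wrist_force: [-0.4, -0.6, -0.2]
width: 0.0851
finger_force: 0.0
tool d [0.0017 0.0083 0.1102] yaxis yaw 1.0192
```

Converted, 0.11 m is 0.1375, 0.008 m is 0.01.

```bash
python3 inch.py '[{"jaw": 0.085, "pos": [0.0025, 0.01, 0.0375]}, {"jaw": 0.085, "pos": [0.0025, 0.01, 0.0875]}, {"jaw": 0.085, "pos": [0.0025, 0.01, 0.1375]}, {"jaw": 0.085, "pos": [0.0025, 0.01, 0.1375]}, {"jaw": 0.02, "pos": [0.0025, 0.01, 0.1375]}, {"jaw": 0.02, "pos": [0.0025, 0.01, 0.1375]}, {"jaw": 0.02, "pos": [0.0025, 0.01, 0.1375]}, {"jaw": 0.02, "pos": [0.0025, 0.01, 0.1375]}, {"jaw": 0.02, "pos": [0.0025, 0.01, 0.1375]}, {"jaw": 0.02, "pos": [0.0025, 0.01, 0.1375]}]' 100
```

```text
time: 3.28
tool_pos: [0.5093, 0.3262, 0.1357]
tcp_rot: [0.273, 0.962, 0.001, 0.001]
wrist_force: [-2.0, -1.3, 8.9]
width: 0.0289
finger_force: 95.2
```

Converted, -0.15 m is -0.1875, -0.11 m is -0.1375.

```bash
python3 inch.py '[{"jaw": 0.02, "pos": [0, 0, -0.0375]}, {"jaw": 0.02, "pos": [0, 0, -0.0875]}, {"jaw": 0.02, "pos": [0, 0, -0.1375]}, {"jaw": 0.02, "pos": [0, 0, -0.1875]}, {"jaw": 0.02, "pos": [0, 0, -0.1875]}, {"jaw": 0.02, "pos": [0, 0, -0.1875]}, {"jaw": 0.02, "pos": [0, 0, -0.1875]}]'
python3 -c "
from h import *
s=manip.get_state();print(w2px('scene',s['tool_pos']-np.array([0,0,.12])))
rel([.544,-.012,.28])
snap('scene','s2');crop('s2','s2c',400,130,490,220,6)"
```

```text
time: 3.87
tool_pos: [0.5078, 0.3254, 0.2829]
tcp_rot: [0.273, 0.962, 0.0, 0.0]
wrist_force: [-0.1, 1.0, -2.8]
width: 0.0289
finger_force: 96.6
[434.8591447  216.73792524]
tool d [-0.208  -0.2682  0.0028] yaxis yaw 1.0181
```

View pics/s2c.png

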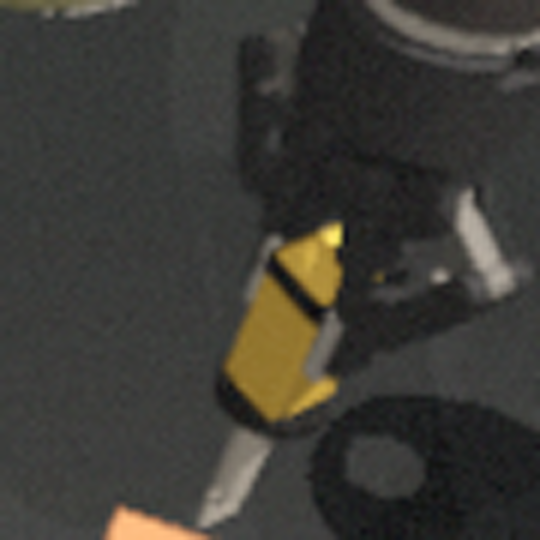

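Converted, -0.268 m is -0.335, -0.208 m is -0.26, 0.661 rad is 0.1052.

```bash
python3 inch.py '[{"jaw": 0.02, "pos": [-0.26, -0.335, 0], "spin": 0.1052}, {"jaw": 0.02, "pos": [-0.26, -0.335, 0], "spin": 0.1052}, {"jaw": 0.02, "pos": [-0.26, -0.335, 0], "spin": 0.1052}, {"jaw": 0.02, "pos": [-0.26, -0.335, 0], "spin": 0.1052}, {"jaw": 0.02, "pos": [-0.26, -0.335, 0], "spin": 0.1052}, {"jaw": 0.02, "pos": [-0.26, -0.335, 0], "spin": 0.1052}, {"jaw": 0.02, "pos": [-0.26, -0.335, 0], "spin": 0.1052}, {"jaw": 0.02, "pos": [-0.26, -0.335, 0], "spin": 0.1052}, {"jaw": 0.02, "pos": [-0.26, -0.335, 0], "spin": 0.1052}, {"jaw": 0.02, "pos": [-0.26, -0.335, 0], "spin": 0.1052}, {"jaw": 0.02, "pos": [-0.26, -0.335, 0.025], "spin": 0.1052}, {"jaw": 0.02, "pos": [-0.26, -0.335, 0.025], "spin": 0.1052}]'
python3 -c "
from h import *
s=manip.get_state();print(w2px('scene',s['tool_pos']-np.array([0,0,.1207])))
print(w2px('scene',[.544,-.0115,.092]))
rel([.544,-.012,.28])
snap('scene','s3');crop('s3','s3c',275,130,365,210,7)"
```

```text
time: 4.92
tool_pos: [0.542, -0.0109, 0.2589]
tcp_rot: [0.57, 0.822, -0.001, -0.003]
wrist_force: [-1.2, 0.1, -3.3]
width: 0.0294
finger_force: 96.6
[317.07038133 172.2990785 ]
[316.42930332 183.14044665]
tool d [-0.0016  0.0014 -0.0211] yaxis yaw 0.3573
```

View pics/s3c.png

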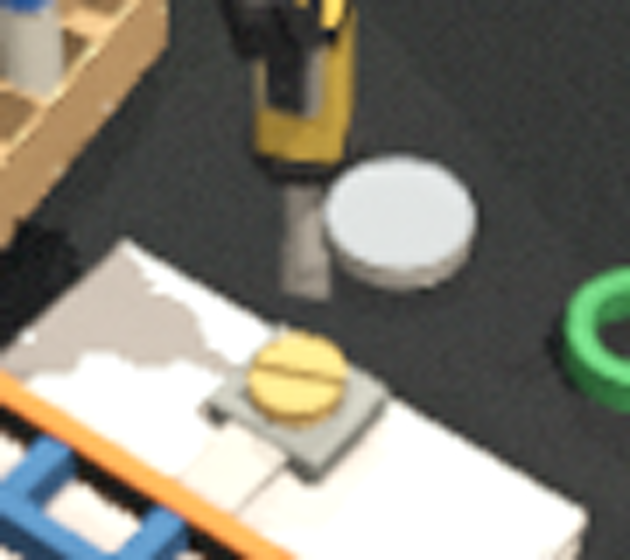

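Blade is broadside at crop (282,292)–(330,298), parallel to the slot (258,368)–(343,380). So the blade's width lies across the finger direction. I'll align and lower it.

Converted, 0.04 m is 0.05, 0.02 m is 0.025.

```bash
python3 inch.py '[{"jaw": 0.02, "pos": [-0.002, 0.0018, 0.025]}, {"jaw": 0.02, "pos": [-0.002, 0.0018, 0.05]}, {"jaw": 0.02, "pos": [-0.002, 0.0018, 0.05]}, {"jaw": 0.02, "pos": [-0.002, 0.0018, 0.05]}, {"jaw": 0.02, "pos": [-0.002, 0.0018, 0.05]}]'
python3 -c "
from h import *
rel([.5438,-.012,.2127])"
```

```text
time: 5.38
tool_pos: [0.5463, -0.0121, 0.2239]
tcp_rot: [0.57, 0.822, 0.0, 0.0]
wrist_force: [1.4, -0.1, -1.7]
width: 0.0298
finger_force: 96.6
tool d [ 0.001  -0.0023  0.0112] yaxis yaw 0.3581
```

```bash
python3 -c "
from h import *
P=[]
for i in range(5):
    optics.grab_frame('top');P.append(manip.get_state()['tool_pos'])
print(np.round(P,4));im=snap('top','t2')
rel([.5438,-.012,.2127])"
```

```text
[[ 0.5467 -0.0122  0.2243]
 [ 0.5469 -0.0124  0.2243]
 [ 0.5468 -0.0125  0.2243]
 [ 0.5467 -0.0127  0.2241]
 [ 0.5466 -0.0127  0.2238]]
tool d [ 0.0017 -0.0022  0.0109] yaxis yaw 0.357
```

Converted, 0.016 m is 0.02, -0.0024 m is -0.003.

```bash
python3 inch.py '[{"jaw": 0.02, "pos": [0.0019, -0.003, 0]}, {"jaw": 0.02, "pos": [0.0019, -0.003, 0.0075]}, {"jaw": 0.02, "pos": [0.0019, -0.003, 0.0138]}, {"jaw": 0.02, "pos": [0.0019, -0.003, 0.0175]}, {"jaw": 0.02, "pos": [0.0019, -0.003, 0.02]}, {"jaw": 0.02, "pos": [0.0019, -0.003, 0.02]}, {"jaw": 0.02, "pos": [0.0019, -0.003, 0.02]}]'
python3 -c "
from h import *
rel([.5438,-.012,.2047])"
```

```text
time: 6.27
tool_pos: [0.5441, -0.0122, 0.2116]
tcp_rot: [0.57, 0.821, 0.001, 0.002]
wrist_force: [-9.5, 1.1, 33.7]
width: 0.0292
finger_force: 101.7
tool d [ 0.0003 -0.0003  0.0069] yaxis yaw 0.357
```

Converted, -0.004 m is -0.005.

```bash
python3 inch.py '[{"jaw": 0.02, "pos": [0, 0, -0.005]}, {"jaw": 0.02, "pos": [0, 0, -0.005]}, {"jaw": 0.02, "pos": [0, 0, -0.005]}]'
python3 -c "
from h import *
s=manip.get_state();print(s['tool_pos'],s['wrist_force'])
A=np.mean([optics.grab_frame('scene').astype(float) for i in range(4)],0)
cv2.imwrite('pics/s4.png',A)
a=cv2.resize(A[150:200,295:345],None,fx=11,fy=11,interpolation=cv2.INTER_CUBIC);cv2.imwrite('pics/s4c.png',a)"
```

```text
time: 6.52
tool_pos: [0.5441, -0.0124, 0.2122]
tcp_rot: [0.57, 0.821, 0.001, 0.001]
wrist_force: [-1.8, -0.5, 13.3]
width: 0.0292
finger_force: 98.3
[ 0.54406539 -0.01240295  0.21216471] [-1.77960545 -0.47407341 13.34394332][ WARN:0@6.760] global loadsave.cpp:1063 imwrite_ Unsupported depth image for selected encoder is fallbacked to CV_8U.
```

View pics/s4c.png

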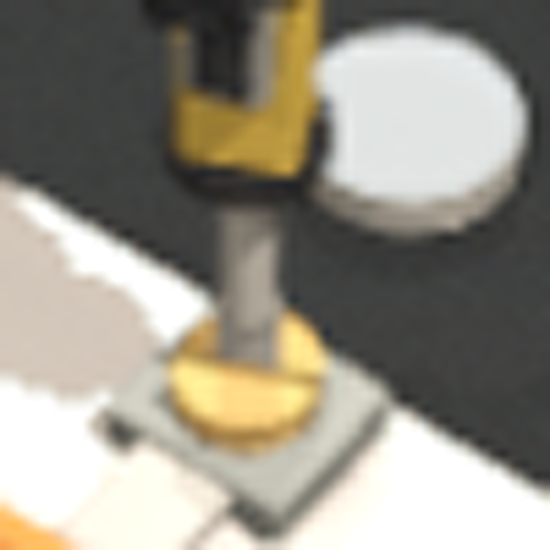

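Converted, 0.0008 m is 0.001, 0.0004 m is 0.0005.

```bash
for i in 1 2 3 4; do python3 inch.py '[{"jaw": 0.02, "pos": [0, 0.0005, 0]}, {"jaw": 0.02, "pos": [0, 0.001, 0]}, {"jaw": 0.02, "pos": [0, 0.001, 0]}]' | grep -E "tool_pos|wrist"; done
```

```text
tool_pos: [0.5444, -0.0122, 0.2121]
wrist_force: [-3.4, -0.2, 14.2]
tool_pos: [0.5447, -0.012, 0.212]
wrist_force: [-3.6, -0.2, 14.2]
tool_pos: [0.545, -0.0118, 0.2119]
wrist_force: [-5.2, -0.4, 15.3]
tool_pos: [0.5453, -0.0116, 0.2119]
wrist_force: [-6.4, -0.4, 16.1]
```

Converted, -0.006 m is -0.0075, -0.003 m is -0.0038.

```bash
python3 inch.py '[{"jaw": 0.02, "pos": [0, 0, -0.0038]}, {"jaw": 0.02, "pos": [0, 0, -0.0075]}, {"jaw": 0.02, "pos": [0, 0, -0.0075]}, {"jaw": 0.02, "pos": [0, 0, -0.0075]}]'
python3 -c "
from h import *
rel([.5438,-.012,.2125])"
```

```text
time: 8.05
tool_pos: [0.5462, -0.0111, 0.2162]
tcp_rot: [0.57, 0.821, -0.0, -0.0]
wrist_force: [-0.1, -0.5, -2.4]
width: 0.0292
finger_force: 96.9
tool d [ 0.     -0.0026  0.0037] yaxis yaw 0.357
```

```bash
python3 inch.py '[{"jaw": 0.02, "pos": [0, 0, 0.005]}, {"jaw": 0.02, "pos": [0, 0, 0.0088]}, {"jaw": 0.02, "pos": [0, 0, 0.01]}, {"jaw": 0.02, "pos": [0, 0, 0.01]}]'
```

```text
time: 8.38
tool_pos: [0.5458, -0.0111, 0.208]
tcp_rot: [0.57, 0.821, -0.0, -0.001]
wrist_force: [-1.1, 0.0, -1.8]
width: 0.0297
finger_force: 96.9
```

It dropped below the top face with no force, so it's in the slot. Going on to the slot bottom.

Converted, 0.004 m is 0.005, 0.003 m is 0.0038.

```bash
python3 inch.py '[{"jaw": 0.02, "pos": [0, 0, 0.0025]}, {"jaw": 0.02, "pos": [0, 0, 0.0038]}, {"jaw": 0.02, "pos": [0, 0, 0.005]}, {"jaw": 0.02, "pos": [0, 0, 0.005]}]'
```

```text
time: 8.72
tool_pos: [0.5463, -0.0112, 0.2048]
tcp_rot: [0.57, 0.821, -0.0, 0.0]
wrist_force: [0.0, 0.3, -1.4]
width: 0.0289
finger_force: 97.1
```

Converted, -0.7 rad is -0.1114.

```bash
python3 inch.py '[{"jaw": 0.02, "spin": -0.0159}, {"jaw": 0.02, "spin": -0.0318}, {"jaw": 0.02, "spin": -0.0477}, {"jaw": 0.02, "spin": -0.0637}, {"jaw": 0.02, "spin": -0.0796}, {"jaw": 0.02, "spin": -0.0955}, {"jaw": 0.02, "spin": -0.1114}, {"jaw": 0.02, "spin": -0.1114}]'
python3 -c "
from h import *
print(manip.get_state()['ft_torque'])"
python3 inch.py '[{"jaw": 0.02, "spin": -0.0159}, {"jaw": 0.02, "spin": -0.0318}, {"jaw": 0.02, "spin": -0.0477}, {"jaw": 0.02, "spin": -0.0637}, {"jaw": 0.02, "spin": -0.0796}, {"jaw": 0.02, "spin": -0.0955}, {"jaw": 0.02, "spin": -0.0955}]'
python3 -c "
from h import *
print(manip.get_state()['ft_torque']);rel([0,0,0])
snap('top','t3')"
```

```text
time: 9.38
tool_pos: [0.5464, -0.0109, 0.2049]
tcp_rot: [0.253, 0.967, 0.0, 0.0]
wrist_force: [-0.1, 1.4, -2.0]
width: 0.0293
finger_force: 96.2
[ 0.35573557 -0.13753976 -0.08219959]
time: 9.97
tool_pos: [0.5462, -0.0106, 0.2049]
tcp_rot: [-0.043, 0.999, 0.001, -0.0]
wrist_force: [-0.5, 2.7, -1.8]
width: 0.0296
finger_force: 96.2
[ 0.68466634  0.13038942 -0.04331734]
tool d [0.5433 0.0573 0.205 ] yaxis yaw 1.6569
```

Converted, -0.1 rad is -0.0159.

```bash
for i in 1 2; do python3 inch.py '[{"jaw": 0.02, "spin": -0.008}, {"jaw": 0.02, "spin": -0.0159}, {"jaw": 0.02, "spin": -0.0159}]' | grep -E "tcp_rot|wrist"
python3 -c "
from h import *
print(manip.get_state()['ft_torque']);rel([0,0,0])";done
```

```text
tcp_rot: [-0.091, 0.996, 0.001, 0.0]
wrist_force: [-0.9, 3.0, -1.7]
[ 0.91702379  0.19420957 -0.35162854]
tool d [0.5352 0.1097 0.205 ] yaxis yaw 1.7539
tcp_rot: [-0.141, 0.99, 0.0, 0.0]
wrist_force: [-0.3, 2.6, -1.0]
[ 0.94470405 -0.11651503 -0.50464163]
tool d [0.522  0.1626 0.2047] yaxis yaw 1.8535
```

Converted, -0.09 m is -0.1125, -0.07 m is -0.0875, 0.25 rad is 0.0398.

```bash
python3 inch.py '[{"jaw": 0.02, "spin": 0.0191}, {"jaw": 0.02, "spin": 0.0398}, {"jaw": 0.02, "pos": [0, 0, -0.0125], "spin": 0.0398}, {"jaw": 0.02, "pos": [0, 0, -0.0375], "spin": 0.0398}, {"jaw": 0.02, "pos": [0, 0, -0.0875], "spin": 0.0398}, {"jaw": 0.02, "pos": [0, 0, -0.1125], "spin": 0.0398}, {"jaw": 0.02, "pos": [0, 0, -0.1125], "spin": 0.0398}]'
python3 -c "
from h import *
s=manip.get_state();print(s['ft_torque'])
rel([.53,.2,.3])
im=snap('top','t4')
a=cv2.resize(im[150:250,270:410],None,fx=4,fy=4,interpolation=cv2.INTER_CUBIC);b=cv2.resize(im[190:290,145:285],None,fx=4,fy=4,interpolation=cv2.INTER_CUBIC)
cv2.imwrite('pics/t4c.png',np.vstack([a,b])[:,:])
cv2.imwrite('pics/t4c.png',cv2.resize(np.hstack([a,b])[:, :],None,fx=.7,fy=.7))
print(cv2.imread('pics/t4c.png').shape)"
```

```text
time: 11.1
tool_pos: [0.5489, -0.0118, 0.3009]
tcp_rot: [-0.018, 1.0, -0.001, 0.004]
wrist_force: [0.5, -0.2, -2.7]
width: 0.0289
finger_force: 99.8
[-0.00388765 -0.06258636 -0.01762279]
tool d [0.0111 0.2123 0.0004] yaxis yaw 1.6074
(280, 784, 3)
```

View pics/t4c.png

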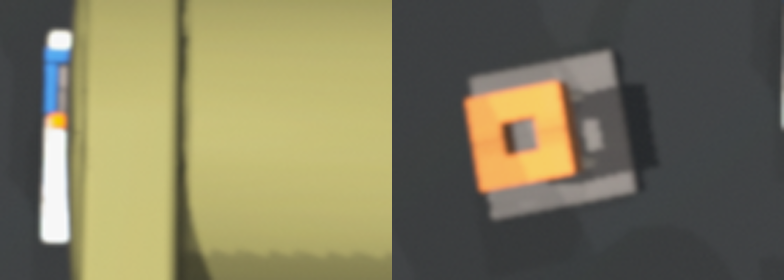

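Run:
```python
from h import *
f=lambda u,v:px2w('top',145+((u-392)/.7+.5)/4-.5,190+(v/.7+.5)/4-.5,.1)
P=np.array([f(*p) for p in[(465,97),(563,80),(579,174),(482,192)]]);print(P,P.mean(0),f(519.5,135.5))
c=P.mean(0)
rel([c[0],c[1],.3])
```

```text
[[0.53892567 0.37116608 0.1       ]
 [0.55261389 0.29161832 0.1       ]
 [0.47621544 0.27709131 0.1       ]
 [0.46194096 0.35533995 0.1       ]] [0.50742399 0.32380392 0.1       ] [0.50750603 0.3260551  0.1       ]
tool d [ 0.0283  0.3368 -0.0025] yaxis yaw 1.6073
```

Converted, 0.338 m is 0.4225, 0.028 m is 0.035.

```bash
python3 inch.py '[{"jaw": 0.02, "pos": [0.035, 0.4225, 0]}, {"jaw": 0.02, "pos": [0.035, 0.4225, 0]}, {"jaw": 0.02, "pos": [0.035, 0.4225, 0]}, {"jaw": 0.02, "pos": [0.035, 0.4225, 0]}, {"jaw": 0.02, "pos": [0.035, 0.4225, 0]}, {"jaw": 0.02, "pos": [0.035, 0.4225, 0]}, {"jaw": 0.02, "pos": [0.035, 0.4225, 0]}, {"jaw": 0.02, "pos": [0.035, 0.4225, 0]}, {"jaw": 0.02, "pos": [0.035, 0.4225, 0]}, {"jaw": 0.02, "pos": [0.035, 0.4225, 0.0375]}, {"jaw": 0.02, "pos": [0.035, 0.4225, 0.075]}, {"jaw": 0.02, "pos": [0.035, 0.4225, 0.075]}]'
python3 -c "
from h import *
rel([.508,.3255,.14])"
```

```text
time: 12.15
tool_pos: [0.5023, 0.3234, 0.2276]
tcp_rot: [-0.019, 1.0, -0.003, -0.005]
wrist_force: [-0.6, -0.9, -2.9]
width: 0.0294
finger_force: 99.8
tool d [-0.0066  0.0025  0.0875] yaxis yaw 1.6083
```

Converted, -0.005 m is -0.0063.

```bash
python3 inch.py '[{"jaw": 0.02, "pos": [0, 0, -0.0063]}, {"jaw": 0.02, "pos": [0, 0, -0.0063]}, {"jaw": 0.02, "pos": [0, 0, -0.0063]}]'
python3 -c "
from h import *
rel([.508,.3255,.1355])"
```

```text
time: 12.4
tool_pos: [0.5075, 0.3259, 0.2424]
tcp_rot: [-0.018, 1.0, 0.001, 0.002]
wrist_force: [-0.3, 0.9, -2.4]
width: 0.0295
finger_force: 99.9
tool d [-0.0002 -0.0006  0.1069] yaxis yaw 1.6065
```

Converted, 0.105 m is 0.1313, 0.103 m is 0.1288.

```bash
python3 inch.py '[{"jaw": 0.02, "pos": [0, -0.0006, 0.0313]}, {"jaw": 0.02, "pos": [0, -0.0006, 0.0625]}, {"jaw": 0.02, "pos": [0, -0.0006, 0.0938]}, {"jaw": 0.02, "pos": [0, -0.0006, 0.1188]}, {"jaw": 0.02, "pos": [0, -0.0006, 0.1288]}, {"jaw": 0.02, "pos": [0, -0.0006, 0.1313]}, {"jaw": 0.02, "pos": [0, -0.0006, 0.1313]}]'
```

```text
time: 12.98
tool_pos: [0.5071, 0.3254, 0.1364]
tcp_rot: [-0.018, 1.0, 0.001, 0.001]
wrist_force: [-0.3, -0.1, -1.5]
width: 0.0292
finger_force: 100.6
```

Converted, -0.15 m is -0.1875, -0.11 m is -0.1375.

```bash
python3 inch.py '[{"jaw": 0.085}, {"jaw": 0.085}, {"jaw": 0.085}, {"jaw": 0.085}, {"jaw": 0.085, "pos": [0, 0, -0.0375]}, {"jaw": 0.085, "pos": [0, 0, -0.0875]}, {"jaw": 0.085, "pos": [0, 0, -0.1375]}, {"jaw": 0.085, "pos": [0, 0, -0.1875]}, {"jaw": 0.085, "pos": [0, 0, -0.1875]}]'
python3 -c "
from h import *
rel([.5257,-.2418,.29])
snap('top','t5');snap('scene','s5')
im=cv2.imread('pics/s5.png')
cv2.imwrite('pics/s5c.png',np.vstack([cv2.resize(im[175:285,370:480],(440,440)) ]))
"
```

```text
time: 13.73
tool_pos: [0.5091, 0.3271, 0.2943]
tcp_rot: [-0.018, 1.0, 0.003, 0.006]
wrist_force: [1.2, 0.5, 0.7]
width: 0.0845
finger_force: 0.0
tool d [ 4.100e-03 -5.692e-01  4.000e-04] yaxis yaw 1.6071
```

View pics/t5.png

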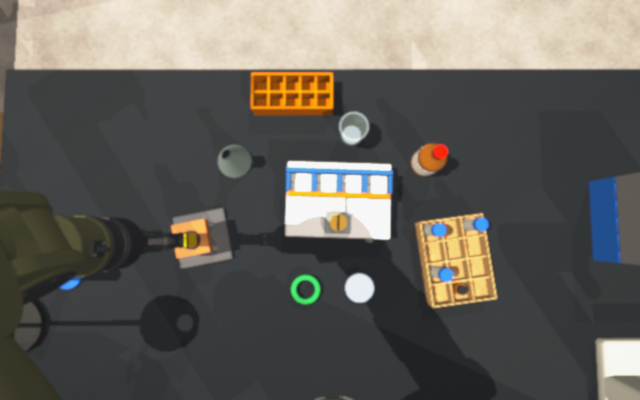

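Jaw now stands back by about 13 mm, the screwdriver hangs in the stand at (190,239), and box and vials are unmoved. I'll move to the first vial while turning the fingers to close along x.

Careful with the scale: shifts go in shares of 0.8 m and turns go in shares of 2 pi rad. That gives: -0.57 m is -0.7125, 0.1 m is 0.125, 1.6 rad is 0.2546.

```bash
python3 inch.py '[{"jaw": 0.06, "pos": [0.005, -0.7125, 0], "spin": 0.2546}, {"jaw": 0.06, "pos": [0.005, -0.7125, 0], "spin": 0.2546}, {"jaw": 0.06, "pos": [0.005, -0.7125, 0], "spin": 0.2546}, {"jaw": 0.06, "pos": [0.005, -0.7125, 0], "spin": 0.2546}, {"jaw": 0.06, "pos": [0.005, -0.7125, 0], "spin": 0.2546}, {"jaw": 0.06, "pos": [0.005, -0.7125, 0], "spin": 0.2546}, {"jaw": 0.06, "pos": [0.005, -0.7125, 0], "spin": 0.2546}, {"jaw": 0.06, "pos": [0.005, -0.7125, 0.025], "spin": 0.2546}, {"jaw": 0.06, "pos": [0.005, -0.7125, 0.0625], "spin": 0.2546}, {"jaw": 0.06, "pos": [0.005, -0.7125, 0.1], "spin": 0.2546}, {"jaw": 0.06, "pos": [0.005, -0.7125, 0.125], "spin": 0.2546}, {"jaw": 0.06, "pos": [0.005, -0.7125, 0.125], "spin": 0.2546}]'
python3 -c "
from h import *
rel([.526,-.242,.15]);optics.grab_frame('top');optics.grab_frame('top');rel([.526,-.242,.15])"
```

```text
time: 14.83
tool_pos: [0.5193, -0.165, 0.2221]
tcp_rot: [0.671, 0.742, -0.0, -0.001]
wrist_force: [0.6, 0.3, -0.6]
width: 0.0598
finger_force: 0.0
tool d [-0.0773 -0.001   0.0721] yaxis yaw 0.1005
tool d [-0.0752  0.0018  0.069 ] yaxis yaw 0.0979
```

Converted, -0.075 m is -0.0938, 0.065 m is 0.0813, 0.1 rad is 0.0159.

```bash
python3 inch.py '[{"jaw": 0.06, "pos": [-0.05, 0.0013, 0.025], "spin": 0.0159}, {"jaw": 0.06, "pos": [-0.0938, 0.0013, 0.0563], "spin": 0.0159}, {"jaw": 0.06, "pos": [-0.0938, 0.0013, 0.0813], "spin": 0.0159}, {"jaw": 0.06, "pos": [-0.0938, 0.0013, 0.0813], "spin": 0.0159}, {"jaw": 0.06, "pos": [-0.0938, 0.0013, 0.0813], "spin": 0.0159}, {"jaw": 0.06, "pos": [-0.0938, 0.0013, 0.0813], "spin": 0.0159}]'
python3 - <<'E'
from h import *
im=snap('top','t6')
hsv=cv2.cvtColor(im,cv2.COLOR_BGR2HSV);m=cv2.inRange(hsv,(100,120,120),(118,255,255));m[:,:405]=0;m[:,505:]=0;m[:205]=0
n,l,st,c=cv2.connectedComponentsWithStats(m)
for i in range(1,n):
    if st[i,4]>20: print(c[i],st[i],px2w('top',*c[i],.1))
rel([.526,-.242,.063])
E
```

```text
time: 15.43
tool_pos: [0.5293, -0.2366, 0.1594]
tcp_rot: [0.704, 0.71, 0.0, -0.0]
wrist_force: [1.0, 0.2, 0.2]
width: 0.0603
finger_force: 0.0
[438.91836735 229.40816327] [432 224  15  12 147] [ 0.52565788 -0.24293949  0.1       ]
[445.36986301 274.24657534] [439 268  14  13 146] [ 0.42385005 -0.2551984   0.1       ]
tool d [-0.0052 -0.0041  0.0971] yaxis yaw 0.0086
```

Converted, 0.096 m is 0.12, -0.006 m is -0.0075.

```bash
python3 inch.py '[{"jaw": 0.06, "pos": [-0.0075, -0.0038, 0.025]}, {"jaw": 0.06, "pos": [-0.0075, -0.0038, 0.0625]}, {"jaw": 0.06, "pos": [-0.0075, -0.0038, 0.1]}, {"jaw": 0.06, "pos": [-0.0075, -0.0038, 0.12]}, {"jaw": 0.06, "pos": [-0.0075, -0.0038, 0.12]}, {"jaw": 0.02, "pos": [-0.0075, -0.0038, 0.12]}, {"jaw": 0.02, "pos": [-0.0075, -0.0038, 0.12]}, {"jaw": 0.02, "pos": [-0.0075, -0.0038, 0.12]}, {"jaw": 0.02, "pos": [-0.0075, -0.0038, 0.12]}]' 40
python3 inch.py '[{"jaw": 0.02, "pos": [0, 0, -0.0375]}, {"jaw": 0.02, "pos": [0, 0, -0.0875]}, {"jaw": 0.02, "pos": [0, 0, -0.1375]}, {"jaw": 0.02, "pos": [0, 0, -0.1625]}, {"jaw": 0.02, "pos": [0, 0, -0.1625]}, {"jaw": 0.02, "pos": [0, 0, -0.1625]}]'
python3 -c "
from h import *
rel([.6374,.015,.185])"
```

```text
time: 16.23
tool_pos: [0.5281, -0.2442, 0.0654]
tcp_rot: [0.705, 0.71, 0.001, 0.002]
wrist_force: [-2.0, 1.3, 8.1]
width: 0.0293
finger_force: 39.4
time: 16.73
tool_pos: [0.5278, -0.2444, 0.1954]
tcp_rot: [0.705, 0.71, 0.001, 0.002]
wrist_force: [0.1, -0.2, -0.9]
width: 0.0295
finger_force: 39.6
tool d [0.2586 0.1113 0.0104] yaxis yaw 0.007
```

Converted, 0.259 m is 0.3238, 0.112 m is 0.14, -0.02 rad is -0.0032.

```bash
python3 inch.py '[{"jaw": 0.02, "pos": [0.3238, 0.14, 0], "spin": -0.0032}, {"jaw": 0.02, "pos": [0.3238, 0.14, 0], "spin": -0.0032}, {"jaw": 0.02, "pos": [0.3238, 0.14, 0], "spin": -0.0032}, {"jaw": 0.02, "pos": [0.3238, 0.14, 0], "spin": -0.0032}, {"jaw": 0.02, "pos": [0.3238, 0.14, 0], "spin": -0.0032}, {"jaw": 0.02, "pos": [0.3238, 0.14, 0], "spin": -0.0032}, {"jaw": 0.02, "pos": [0.3238, 0.14, 0], "spin": -0.0032}, {"jaw": 0.02, "pos": [0.3238, 0.14, 0.0125], "spin": -0.0032}, {"jaw": 0.02, "pos": [0.3238, 0.14, 0.0125], "spin": -0.0032}, {"jaw": 0.02, "pos": [0.3238, 0.14, 0.0125], "spin": -0.0032}, {"jaw": 0.02, "pos": [0.3238, 0.14, 0.0125], "spin": -0.0032}]'
python3 -c "
from h import *
rel([.638,.015,.1224]);snap('scene','s6');print([w2px('scene',p).round(1) for p in ([.638,.015,.09],)])"
```

```text
time: 17.65
tool_pos: [0.6355, 0.015, 0.1821]
tcp_rot: [0.698, 0.716, -0.001, -0.001]
wrist_force: [-0.1, -0.1, -1.2]
width: 0.0297
finger_force: 39.7
tool d [0.     0.0026 0.0597] yaxis yaw 0.0258
[array([304.5, 209.2])]
```

Converted, 0.059 m is 0.0738, 0.055 m is 0.0688.

```bash
python3 inch.py '[{"jaw": 0.02, "pos": [0, 0.0025, 0]}, {"jaw": 0.02, "pos": [0, 0.0025, 0.025]}, {"jaw": 0.02, "pos": [0, 0.0025, 0.05]}, {"jaw": 0.02, "pos": [0, 0.0025, 0.0688]}, {"jaw": 0.02, "pos": [0, 0.0025, 0.0738]}, {"jaw": 0.02, "pos": [0, 0.0025, 0.0738]}, {"jaw": 0.02, "pos": [0, 0.0025, 0.0738]}]'
```

```text
time: 18.28
tool_pos: [0.6388, 0.0154, 0.1246]
tcp_rot: [0.698, 0.716, 0.0, 0.0]
wrist_force: [0.1, 0.3, -0.0]
width: 0.0296
finger_force: 39.8
```

Converted, -0.1 m is -0.125, -0.06 m is -0.075.

```bash
python3 inch.py '[{"jaw": 0.02, "pos": [0, 0, 0.0025]}, {"jaw": 0.02, "pos": [0, 0, 0.0025]}, {"jaw": 0.06, "pos": [0, 0, 0.0025]}, {"jaw": 0.06, "pos": [0, 0, 0.0025]}, {"jaw": 0.06, "pos": [0, 0, 0.0025]}, {"jaw": 0.06, "pos": [0, 0, -0.0375]}, {"jaw": 0.06, "pos": [0, 0, -0.075]}, {"jaw": 0.06, "pos": [0, 0, -0.125]}, {"jaw": 0.06, "pos": [0, 0, -0.125]}]'
python3 - <<'E'
from h import *
optics.grab_frame('top');im=snap('top','t7')
hsv=cv2.cvtColor(im,cv2.COLOR_BGR2HSV);m=cv2.inRange(hsv,(100,120,120),(118,255,255));m[:,:405]=0;m[:,505:]=0;m[:205]=0
n,l,st,c=cv2.connectedComponentsWithStats(m)
for i in range(1,n):
    if st[i,4]>20: print(c[i],st[i],px2w('top',*c[i],.1))
rel([.539,-.3395,.2]);rel([.539,-.3395,.066])
E
```

```text
time: 19.03
tool_pos: [0.6423, 0.0163, 0.2323]
tcp_rot: [0.697, 0.717, 0.004, 0.004]
wrist_force: [1.1, 0.4, 0.6]
width: 0.0596
finger_force: 0.0
[486.71176471 221.14705882] [480 215  15  14 170] [ 0.54433486 -0.35357195  0.1       ]
[449.5483871  272.20967742] [444 266  12  13 124] [ 0.42840445 -0.26484865  0.1       ]
tool d [-0.3528 -0.1109  0.0259] yaxis yaw 0.0271
tool d [-0.3528 -0.1115  0.1599] yaxis yaw 0.0271
```

```bash
cat > caps.py <<'E'
from h import *
def caps(name,z=.1):
    im=snap('top',name)
    hsv=cv2.cvtColor(im,cv2.COLOR_BGR2HSV);m=cv2.inRange(hsv,(100,120,120),(118,255,255));m[:,:405]=0;m[:,515:]=0;m[:200]=0
    n,l,st,c=cv2.connectedComponentsWithStats(m)
    for i in range(1,n):
        if st[i,4]>20: print(c[i].round(1),st[i],px2w('top',*c[i],z).round(4))
E
python3 inch.py '[{"jaw": 0.06, "pos": [-0.3, -0.1, 0]}, {"jaw": 0.06, "pos": [-0.3, -0.1, 0]}, {"jaw": 0.06, "pos": [-0.3, -0.1, 0]}, {"jaw": 0.06, "pos": [-0.3, -0.1, 0]}, {"jaw": 0.06, "pos": [-0.3, -0.1, 0]}, {"jaw": 0.06, "pos": [-0.3, -0.1, 0]}, {"jaw": 0.06, "pos": [-0.3, -0.1, 0]}]'
python3 - <<'E'
from caps import *
caps('t8');caps('t9')
E
```

```text
time: 19.72
tool_pos: [0.5619, -0.2318, 0.2222]
tcp_rot: [0.7, 0.714, -0.002, -0.0]
wrist_force: [-0.3, 0.0, -0.1]
width: 0.0598
finger_force: 0.0
[449.6 271.9] [443 266  14  13 146] [ 0.4291 -0.265   0.1   ]
[450.  271.8] [443 266  15  13 146] [ 0.4293 -0.2659  0.1   ]
```

Sample box was knocked aside (about 1–1.5 cm); the caps are now at (0.429,-0.265) and (0.545,-0.354).

Converted, -0.12 m is -0.15, -0.08 m is -0.1.

```bash
python3 inch.py '[{"jaw": 0.06, "pos": [-0.05, -0.0063, 0]}, {"jaw": 0.06, "pos": [-0.1, -0.0163, 0.025]}, {"jaw": 0.06, "pos": [-0.15, -0.0163, 0.0625]}, {"jaw": 0.06, "pos": [-0.15, -0.0163, 0.075]}, {"jaw": 0.06, "pos": [-0.15, -0.0163, 0.075]}, {"jaw": 0.06, "pos": [-0.15, -0.0163, 0.075]}]'
python3 - <<'E'
from caps import *
optics.grab_frame('top');caps('t10');rel([.5458,-.354,.066])
E
```

```text
time: 20.32
tool_pos: [0.5546, -0.3444, 0.1619]
tcp_rot: [0.697, 0.717, -0.0, -0.002]
wrist_force: [0.2, 0.1, 0.5]
width: 0.0603
finger_force: 0.0
[485.8 221.4] [478 215  16  13 171] [ 0.5437 -0.3514  0.1   ]
[449.9 271.8] [443 266  15  13 144] [ 0.4293 -0.2656  0.1   ]
tool d [-0.0092 -0.0107  0.0985] yaxis yaw 0.029
```

Converted, 0.096 m is 0.12, -0.011 m is -0.0138.

```bash
python3 inch.py '[{"jaw": 0.06, "pos": [-0.01, -0.0138, 0]}, {"jaw": 0.06, "pos": [-0.01, -0.0138, 0.0375]}, {"jaw": 0.06, "pos": [-0.01, -0.0138, 0.075]}, {"jaw": 0.06, "pos": [-0.01, -0.0138, 0.1063]}, {"jaw": 0.06, "pos": [-0.01, -0.0138, 0.12]}, {"jaw": 0.06, "pos": [-0.01, -0.0138, 0.12]}, {"jaw": 0.02, "pos": [-0.01, -0.0138, 0.12]}, {"jaw": 0.02, "pos": [-0.01, -0.0138, 0.12]}, {"jaw": 0.02, "pos": [-0.01, -0.0138, 0.12]}, {"jaw": 0.02, "pos": [-0.01, -0.0138, 0.12]}]' 40
python3 inch.py '[{"jaw": 0.02, "pos": [0, 0, -0.0375]}, {"jaw": 0.02, "pos": [0, 0, -0.0875]}, {"jaw": 0.02, "pos": [0, 0, -0.1375]}, {"jaw": 0.02, "pos": [0, 0, -0.1625]}, {"jaw": 0.02, "pos": [0, 0, -0.1625]}, {"jaw": 0.02, "pos": [0, 0, -0.1625]}]'
python3 -c "
from h import *
rel([.637,-.045,.185])"
```

```text
time: 21.25
tool_pos: [0.546, -0.3555, 0.0704]
tcp_rot: [0.697, 0.717, 0.0, 0.002]
wrist_force: [-0.0, 1.0, 7.6]
width: 0.0292
finger_force: 39.7
time: 21.75
tool_pos: [0.5458, -0.3554, 0.2005]
tcp_rot: [0.697, 0.717, 0.0, 0.002]
wrist_force: [-0.0, 0.4, -0.9]
width: 0.0296
finger_force: 39.7
tool d [0.3079 0.0995 0.015 ] yaxis yaw 0.027
```

Converted, 0.308 m is 0.385, 0.27 m is 0.3375.

```bash
python3 inch.py '[{"jaw": 0.02, "pos": [0.05, 0, 0]}, {"jaw": 0.02, "pos": [0.1, 0, 0]}, {"jaw": 0.02, "pos": [0.15, 0, 0]}, {"jaw": 0.02, "pos": [0.2, 0.0125, 0]}, {"jaw": 0.02, "pos": [0.25, 0.0375, 0]}, {"jaw": 0.02, "pos": [0.2938, 0.0625, 0]}, {"jaw": 0.02, "pos": [0.3375, 0.0938, 0]}, {"jaw": 0.02, "pos": [0.385, 0.125, 0.0125]}, {"jaw": 0.02, "pos": [0.385, 0.125, 0.0125]}, {"jaw": 0.02, "pos": [0.385, 0.125, 0.0125]}, {"jaw": 0.02, "pos": [0.385, 0.125, 0.0125]}]'
python3 -c "
from h import *
rel([.637,-.045,.1274])"
```

```text
time: 22.67
tool_pos: [0.635, -0.0437, 0.1861]
tcp_rot: [0.697, 0.717, -0.001, -0.001]
wrist_force: [-1.0, -0.7, -0.8]
width: 0.0293
finger_force: 39.8
tool d [-0.0013  0.0022  0.0587] yaxis yaw 0.0283
```

Converted, 0.061 m is 0.0763, 0.055 m is 0.0688.

```bash
python3 inch.py '[{"jaw": 0.02, "pos": [-0.0013, 0.0013, 0]}, {"jaw": 0.02, "pos": [-0.0013, 0.0013, 0.025]}, {"jaw": 0.02, "pos": [-0.0013, 0.0013, 0.05]}, {"jaw": 0.02, "pos": [-0.0013, 0.0013, 0.0688]}, {"jaw": 0.02, "pos": [-0.0013, 0.0013, 0.0763]}, {"jaw": 0.02, "pos": [-0.0013, 0.0013, 0.0763]}, {"jaw": 0.02, "pos": [-0.0013, 0.0013, 0.0763]}]'
```

```text
time: 23.25
tool_pos: [0.6367, -0.0467, 0.1274]
tcp_rot: [0.698, 0.716, -0.0, 0.0]
wrist_force: [-1.0, 0.4, -0.4]
width: 0.0291
finger_force: 40.4
```

Converted, -0.09 m is -0.1125, -0.06 m is -0.075.

```bash
python3 inch.py '[{"jaw": 0.02, "pos": [0, 0, 0.0019]}, {"jaw": 0.02, "pos": [0, 0, 0.0019]}, {"jaw": 0.06, "pos": [0, 0, 0.0019]}, {"jaw": 0.06, "pos": [0, 0, 0.0019]}, {"jaw": 0.06, "pos": [0, 0, 0.0019]}, {"jaw": 0.06, "pos": [0, 0, -0.0375]}, {"jaw": 0.06, "pos": [0, 0, -0.075]}, {"jaw": 0.06, "pos": [0, 0, -0.1125]}, {"jaw": 0.06, "pos": [0, 0, -0.1125]}]'
python3 - <<'E'
from caps import *
optics.grab_frame('top');caps('t11')
rel([.431,-.2665,.16])
E
```

```text
time: 24.0
tool_pos: [0.6404, -0.0453, 0.2235]
tcp_rot: [0.698, 0.717, 0.003, 0.004]
wrist_force: [1.7, 0.3, 0.9]
width: 0.0601
finger_force: 0.0
tool d [-0.2157 -0.2134  0.0578] yaxis yaw 0.0269
```

Converted, -0.216 m is -0.27, -0.213 m is -0.2663.

```bash
python3 inch.py '[{"jaw": 0.06, "pos": [-0.27, -0.2663, 0]}, {"jaw": 0.06, "pos": [-0.27, -0.2663, 0]}, {"jaw": 0.06, "pos": [-0.27, -0.2663, 0]}, {"jaw": 0.06, "pos": [-0.27, -0.2663, 0]}, {"jaw": 0.06, "pos": [-0.27, -0.2663, 0]}, {"jaw": 0.06, "pos": [-0.27, -0.2663, 0.0375]}, {"jaw": 0.06, "pos": [-0.27, -0.2663, 0.0688]}, {"jaw": 0.06, "pos": [-0.27, -0.2663, 0.0688]}, {"jaw": 0.06, "pos": [-0.27, -0.2663, 0.0688]}, {"jaw": 0.06, "pos": [-0.27, -0.2663, 0.0688]}, {"jaw": 0.06, "pos": [-0.27, -0.2663, 0.0688]}]'
python3 - <<'E'
from caps import *
optics.grab_frame('top');caps('t12')
rel([.431,-.2665,.066])
E
```

```text
time: 25.02
tool_pos: [0.4301, -0.2663, 0.1615]
tcp_rot: [0.698, 0.717, 0.0, -0.0]
wrist_force: [-0.0, -0.2, 0.8]
width: 0.0601
finger_force: 0.0
[449.9 271.8] [443 266  15  13 143] [ 0.4293 -0.2657  0.1   ]
tool d [-0.0003 -0.0004  0.0963] yaxis yaw 0.0283
```

```bash
python3 inch.py '[{"jaw": 0.06, "pos": [0, 0, 0.0375]}, {"jaw": 0.06, "pos": [0, 0, 0.075]}, {"jaw": 0.06, "pos": [0, 0, 0.1063]}, {"jaw": 0.06, "pos": [0, 0, 0.12]}, {"jaw": 0.06, "pos": [0, 0, 0.12]}, {"jaw": 0.02, "pos": [0, 0, 0.12]}, {"jaw": 0.02, "pos": [0, 0, 0.12]}, {"jaw": 0.02, "pos": [0, 0, 0.12]}, {"jaw": 0.02, "pos": [0, 0, 0.12]}]' 40
python3 inch.py '[{"jaw": 0.02, "pos": [0, 0, -0.0375]}, {"jaw": 0.02, "pos": [0, 0, -0.0875]}, {"jaw": 0.02, "pos": [0, 0, -0.1375]}, {"jaw": 0.02, "pos": [0, 0, -0.1625]}, {"jaw": 0.02, "pos": [0, 0, -0.1625]}, {"jaw": 0.02, "pos": [0, 0, -0.1625]}]'
python3 -c "
from h import *
rel([.635,-.105,.185])"
```

```text
time: 25.87
tool_pos: [0.4316, -0.2671, 0.0674]
tcp_rot: [0.697, 0.717, 0.0, 0.001]
wrist_force: [0.3, 0.6, 3.4]
width: 0.0294
finger_force: 39.5
time: 26.37
tool_pos: [0.4313, -0.2674, 0.1978]
tcp_rot: [0.698, 0.717, 0.0, 0.002]
wrist_force: [-0.6, -0.1, -0.7]
width: 0.0294
finger_force: 39.7
tool d [0.1569 0.208  0.0132] yaxis yaw 0.027
```

Grip offset is 0.0644, so the TCP goes to 0.1244 for placing.

Converted, 0.208 m is 0.26, 0.157 m is 0.1963.

```bash
python3 inch.py '[{"jaw": 0.02, "pos": [0.1963, 0.26, 0]}, {"jaw": 0.02, "pos": [0.1963, 0.26, 0]}, {"jaw": 0.02, "pos": [0.1963, 0.26, 0]}, {"jaw": 0.02, "pos": [0.1963, 0.26, 0]}, {"jaw": 0.02, "pos": [0.1963, 0.26, 0]}, {"jaw": 0.02, "pos": [0.1963, 0.26, 0]}, {"jaw": 0.02, "pos": [0.1963, 0.26, 0]}, {"jaw": 0.02, "pos": [0.1963, 0.26, 0.0125]}, {"jaw": 0.02, "pos": [0.1963, 0.26, 0.0125]}, {"jaw": 0.02, "pos": [0.1963, 0.26, 0.0125]}]'
python3 -c "
from h import *
rel([.635,-.105,.1244])"
```

```text
time: 27.2
tool_pos: [0.6315, -0.1046, 0.1837]
tcp_rot: [0.698, 0.716, -0.001, -0.002]
wrist_force: [-1.0, -0.1, -0.4]
width: 0.0298
finger_force: 40.0
tool d [-0.0006  0.0038  0.0593] yaxis yaw 0.0264
```

Converted, 0.061 m is 0.0763, 0.06 m is 0.075.

```bash
python3 inch.py '[{"jaw": 0.02, "pos": [0, 0.0025, 0]}, {"jaw": 0.02, "pos": [0, 0.0025, 0.025]}, {"jaw": 0.02, "pos": [0, 0.0025, 0.05]}, {"jaw": 0.02, "pos": [0, 0.0025, 0.0688]}, {"jaw": 0.02, "pos": [0, 0.0025, 0.075]}, {"jaw": 0.02, "pos": [0, 0.0025, 0.075]}, {"jaw": 0.02, "pos": [0, 0.0025, 0.0763]}, {"jaw": 0.02, "pos": [0, 0.0025, 0.0763]}]'
python3 inch.py '[{"jaw": 0.06}, {"jaw": 0.06}, {"jaw": 0.06}, {"jaw": 0.06, "pos": [0, 0, -0.0375]}, {"jaw": 0.06, "pos": [0, 0, -0.075]}, {"jaw": 0.06, "pos": [0, 0, -0.1125]}, {"jaw": 0.06, "pos": [0, 0, -0.15]}, {"jaw": 0.06, "pos": [0, 0, -0.15]}]'
python3 -c "
from h import *
rel([.48,.12,.27])"
```

```text
time: 27.87
tool_pos: [0.6359, -0.1047, 0.1257]
tcp_rot: [0.698, 0.716, 0.0, 0.0]
wrist_force: [-0.1, -0.3, -0.3]
width: 0.0293
finger_force: 40.1
time: 28.53
tool_pos: [0.6389, -0.1044, 0.2522]
tcp_rot: [0.697, 0.717, 0.003, 0.004]
wrist_force: [0.8, -1.0, -0.3]
width: 0.0599
finger_force: 0.0
tool d [ 0.2286 -0.1526 -0.0198] yaxis yaw 0.0272
```

Converted, 0.23 m is 0.2875, -0.15 m is -0.1875, -0.79 rad is -0.1257.

```bash
python3 inch.py '[{"jaw": 0.085, "pos": [0.2875, -0.1875, -0.0375], "spin": -0.1257}, {"jaw": 0.085, "pos": [0.2875, -0.1875, -0.0375], "spin": -0.1257}, {"jaw": 0.085, "pos": [0.2875, -0.1875, -0.0375], "spin": -0.1257}, {"jaw": 0.085, "pos": [0.2875, -0.1875, -0.0375], "spin": -0.1257}, {"jaw": 0.085, "pos": [0.2875, -0.1875, -0.0375], "spin": -0.1257}, {"jaw": 0.085, "pos": [0.2875, -0.1875, -0.0375], "spin": -0.1257}, {"jaw": 0.085, "pos": [0.2875, -0.1875, -0.0375], "spin": -0.1257}, {"jaw": 0.085, "pos": [0.2875, -0.1875, -0.0375], "spin": -0.1257}, {"jaw": 0.085, "pos": [0.2875, -0.1875, -0.0375], "spin": -0.1257}]'
python3 - <<'E'
from h import *
optics.grab_frame('top')
a=snap('top','t13');b=snap('scene','s13')
A=cv2.resize(a[150:250,160:410],None,fx=3.2,fy=3.2,interpolation=cv2.INTER_CUBIC)
B=cv2.resize(b[140:260,235:465],None,fx=3.4,fy=3.4,interpolation=cv2.INTER_CUBIC)[:270]
B=cv2.resize(b[150:240,240:440],None,fx=3.0,fy=3.0,interpolation=cv2.INTER_CUBIC)
o=np.zeros((600,800,3),np.uint8);o[:A.shape[0],:800]=A[:,:800];o[325:325+B.shape[0],:B.shape[1]]=B[:275]
cv2.imwrite('pics/v13.png',o);print(A.shape,B.shape)
E
```

```text
time: 29.28
tool_pos: [0.4793, 0.123, 0.2755]
tcp_rot: [0.367, 0.93, 0.0, 0.001]
wrist_force: [-0.5, -0.4, -0.1]
width: 0.0849
finger_force: 0.0
(320, 800, 3) (270, 600, 3)
```

View pics/v13.png

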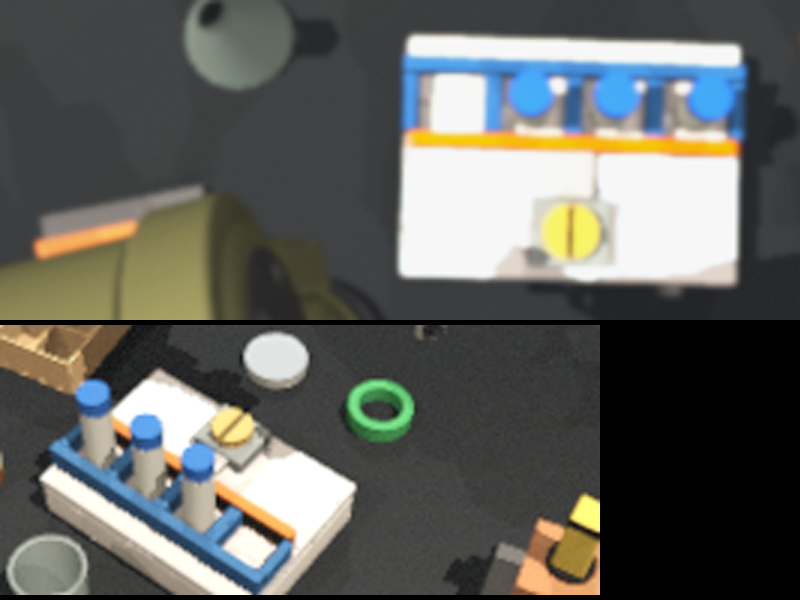

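All three vials stand upright in the pockets, at crop (533,95), (617,95) and (711,98). The slot runs vertically at (570,205)–(571,258), so the clamp is open. Now back to the screwdriver.

Run:
```python
from m import *
s=cp([(570,205),(571,258)],160,150,3.2,.092);print(s,np.arctan2(*(s[0]-s[1])[1::-1]),cp([(571,231)],160,150,3.2,.092))
rel([.508,.327,.29])
```

```text
[[ 0.56254982 -0.01125796  0.092     ]
 [ 0.5242743  -0.01179653  0.092     ]] 0.014070006119120954 [[ 0.54374218 -0.011891    0.092     ]]
tool d [ 0.1208  0.1689 -0.0153] yaxis yaw 0.8157
```

Converted, 0.169 m is 0.2113, 0.121 m is 0.1513, -0.79 rad is -0.1257.

```bash
python3 inch.py '[{"jaw": 0.085, "pos": [0.1513, 0.2113, -0.0188], "spin": -0.1257}, {"jaw": 0.085, "pos": [0.1513, 0.2113, -0.0188], "spin": -0.1257}, {"jaw": 0.085, "pos": [0.1513, 0.2113, -0.0188], "spin": -0.1257}, {"jaw": 0.085, "pos": [0.1513, 0.2113, -0.0188], "spin": -0.1257}, {"jaw": 0.085, "pos": [0.1513, 0.2113, -0.0188], "spin": -0.1257}, {"jaw": 0.085, "pos": [0.1513, 0.2113, -0.0188], "spin": -0.1257}, {"jaw": 0.085, "pos": [0.1513, 0.2113, -0.0188], "spin": -0.1257}, {"jaw": 0.085, "pos": [0.1513, 0.2113, -0.0188], "spin": -0.1257}, {"jaw": 0.085, "pos": [0.1513, 0.2113, -0.0188], "spin": -0.1257}]'
python3 - <<'E'
from h import *
optics.grab_frame('top')
for n,box in(('top',(165,195,245,275)),('scene',(385,195,460,285))):
    b=snap(n,n+'14');a=cv2.imread({'top':'pics/t5.png','scene':'pics/s5.png'}[n])
    x0,y0,x1,y1=box;A=a[y0:y1,x0:x1];B=b[y0:y1,x0:x1]
    print(n,np.abs(A.astype(int)-B).mean(), cv2.phaseCorrelate(cv2.cvtColor(A,6).astype(float),cv2.cvtColor(B,6).astype(float)))
rel([.507,.3255,.1357])
E
```

```text
time: 30.18
tool_pos: [0.5079, 0.3271, 0.2892]
tcp_rot: [-0.016, 1.0, -0.0, -0.0]
wrist_force: [0.0, -0.5, -0.7]
width: 0.0852
finger_force: 0.0
top 1.34890625 ((0.0377607967108986, 0.012489745236337058), 0.8262739521355751)
scene 2.2350123456790123 ((0.47013543184179696, -0.04581536907728889), 0.9815558117374684)
tool d [ 0.0006 -0.0015  0.1541] yaxis yaw 1.6044
```

Stand and screwdriver have not moved (image shift under 0.5 px). Grasping it as before.

Converted, 0.154 m is 0.1925, 0.14 m is 0.175.

```bash
python3 inch.py '[{"jaw": 0.085, "pos": [0, -0.0019, 0.0375]}, {"jaw": 0.085, "pos": [0, -0.0019, 0.0875]}, {"jaw": 0.085, "pos": [0, -0.0019, 0.1375]}, {"jaw": 0.085, "pos": [0, -0.0019, 0.175]}, {"jaw": 0.085, "pos": [0, -0.0019, 0.1925]}, {"jaw": 0.085, "pos": [0, -0.0019, 0.1925]}, {"jaw": 0.02, "pos": [0, -0.0019, 0.1925]}, {"jaw": 0.02, "pos": [0, -0.0019, 0.1925]}, {"jaw": 0.02, "pos": [0, -0.0019, 0.1925]}, {"jaw": 0.02, "pos": [0, -0.0019, 0.1925]}, {"jaw": 0.02, "pos": [0, -0.0019, 0.1925]}, {"jaw": 0.02, "pos": [0, -0.0019, 0.1925]}]' 100
python3 inch.py '[{"jaw": 0.02, "pos": [0, 0, -0.0375]}, {"jaw": 0.02, "pos": [0, 0, -0.0875]}, {"jaw": 0.02, "pos": [0, 0, -0.1375]}, {"jaw": 0.02, "pos": [0, 0, -0.1875]}, {"jaw": 0.02, "pos": [0, 0, -0.1875]}, {"jaw": 0.02, "pos": [0, 0, -0.1875]}]'
python3 - <<'E'
from h import *
rel([.546,-.0115,.28])
E
```

```text
time: 31.33
tool_pos: [0.5082, 0.3267, 0.1376]
tcp_rot: [-0.018, 1.0, 0.0, 0.001]
wrist_force: [-0.1, -2.2, 5.9]
width: 0.0289
finger_force: 97.7
time: 31.83
tool_pos: [0.5086, 0.3274, 0.2889]
tcp_rot: [-0.018, 1.0, 0.002, 0.002]
wrist_force: [0.3, 0.1, -1.9]
width: 0.0288
finger_force: 117.6
tool d [-0.0251 -0.3401  0.008 ] yaxis yaw 1.6071
```

Converted, -0.34 m is -0.425, 0.05 m is 0.0625, 0.042 rad is 0.0067.

```bash
python3 inch.py '[{"jaw": 0.02, "pos": [-0.0313, -0.425, 0], "spin": 0.0067}, {"jaw": 0.02, "pos": [-0.0313, -0.425, 0], "spin": 0.0067}, {"jaw": 0.02, "pos": [-0.0313, -0.425, 0], "spin": 0.0067}, {"jaw": 0.02, "pos": [-0.0313, -0.425, 0], "spin": 0.0067}, {"jaw": 0.02, "pos": [-0.0313, -0.425, 0], "spin": 0.0067}, {"jaw": 0.02, "pos": [-0.0313, -0.425, 0], "spin": 0.0067}, {"jaw": 0.02, "pos": [-0.0313, -0.425, 0], "spin": 0.0067}, {"jaw": 0.02, "pos": [-0.0313, -0.425, 0], "spin": 0.0067}, {"jaw": 0.02, "pos": [-0.0313, -0.425, 0.025], "spin": 0.0067}, {"jaw": 0.02, "pos": [-0.0313, -0.425, 0.0625], "spin": 0.0067}, {"jaw": 0.02, "pos": [-0.0313, -0.425, 0.0625], "spin": 0.0067}, {"jaw": 0.02, "pos": [-0.0313, -0.425, 0.0625], "spin": 0.0067}]'
python3 inch.py '[{"jaw": 0.02, "pos": [0, 0, 0.0125]}, {"jaw": 0.02, "pos": [0, 0, 0.0125]}, {"jaw": 0.02, "pos": [0, 0, 0.0125]}, {"jaw": 0.02, "pos": [0, 0, 0.0125]}]'
python3 - <<'E'
from h import *
rel([.546,-.0115,.2146])
E
```

```text
time: 32.83
tool_pos: [0.5418, -0.0126, 0.2333]
tcp_rot: [0.003, 1.0, 0.0, -0.003]
wrist_force: [0.0, 1.0, -1.7]
width: 0.0292
finger_force: 116.9
time: 33.17
tool_pos: [0.5449, -0.0119, 0.2268]
tcp_rot: [0.002, 1.0, -0.0, 0.001]
wrist_force: [-0.1, 0.1, -3.7]
width: 0.0289
finger_force: 117.0
tool d [-0.001   0.0004  0.0122] yaxis yaw 1.566
```

Converted, 0.016 m is 0.02, 0.015 m is 0.0188.

```bash
python3 inch.py '[{"jaw": 0.02, "pos": [-0.0013, 0.0004, 0.005]}, {"jaw": 0.02, "pos": [-0.0013, 0.0004, 0.0113]}, {"jaw": 0.02, "pos": [-0.0013, 0.0004, 0.015]}, {"jaw": 0.02, "pos": [-0.0013, 0.0004, 0.0188]}, {"jaw": 0.02, "pos": [-0.0013, 0.0004, 0.02]}, {"jaw": 0.02, "pos": [-0.0013, 0.0004, 0.02]}]'
```

```text
time: 33.67
tool_pos: [0.5452, -0.0119, 0.2094]
tcp_rot: [0.003, 1.0, 0.0, -0.0]
wrist_force: [-0.1, 1.3, -2.8]
width: 0.0288
finger_force: 117.0
```

Converted, 0.003 m is 0.0038, 0.0015 m is 0.0019, 0.7 rad is 0.1114.

```bash
python3 inch.py '[{"jaw": 0.02, "pos": [0, 0, 0.0019]}, {"jaw": 0.02, "pos": [0, 0, 0.0038]}, {"jaw": 0.02, "pos": [0, 0, 0.0038], "spin": 0.0159}, {"jaw": 0.02, "pos": [0, 0, 0.0038], "spin": 0.0318}, {"jaw": 0.02, "pos": [0, 0, 0.0038], "spin": 0.0477}, {"jaw": 0.02, "pos": [0, 0, 0.0038], "spin": 0.0637}, {"jaw": 0.02, "pos": [0, 0, 0.0038], "spin": 0.0796}, {"jaw": 0.02, "pos": [0, 0, 0.0038], "spin": 0.0955}, {"jaw": 0.02, "pos": [0, 0, 0.0038], "spin": 0.1114}, {"jaw": 0.02, "pos": [0, 0, 0.0038], "spin": 0.1114}]'
python3 inch.py '[{"jaw": 0.02, "spin": 0.0159}, {"jaw": 0.02, "spin": 0.0318}, {"jaw": 0.02, "spin": 0.0477}, {"jaw": 0.02, "spin": 0.0637}, {"jaw": 0.02, "spin": 0.0796}, {"jaw": 0.02, "spin": 0.0955}, {"jaw": 0.02, "spin": 0.1035}, {"jaw": 0.02, "spin": 0.1035}]'
python3 -c "
from h import *
print(manip.get_state()['ft_torque']);rel([0,0,0])"
```

```text
time: 34.5
tool_pos: [0.546, -0.0116, 0.2068]
tcp_rot: [0.347, 0.938, 0.001, 0.0]
wrist_force: [1.6, 2.9, -3.8]
width: 0.0287
finger_force: 117.0
time: 35.17
tool_pos: [0.5458, -0.012, 0.2069]
tcp_rot: [0.626, 0.779, 0.0, 0.0]
wrist_force: [1.7, 2.9, -4.3]
width: 0.0287
finger_force: 116.9
[ 0.80137501 -0.62174031  0.06155035]
tool d [ 0.129  -0.5306  0.2065] yaxis yaw 0.2167
```

Converted, 0.1 rad is 0.0159.

```bash
for i in 1 2 3; do python3 inch.py '[{"jaw": 0.02, "spin": 0.008}, {"jaw": 0.02, "spin": 0.0159}, {"jaw": 0.02, "spin": 0.0159}]' | grep -E "wrist"
python3 -c "
from h import *
print(manip.get_state()['ft_torque']);rel([0,0,0])";done
```

```text
wrist_force: [2.1, 2.5, -4.6]
[ 0.79162463 -0.67556069  0.08671248]
tool d [ 0.0758 -0.5407  0.2066] yaxis yaw 0.1173
wrist_force: [1.7, 2.4, -4.7]
[ 0.79179066 -0.69796747  0.21327318]
tool d [ 0.0218 -0.5454  0.2066] yaxis yaw 0.0178
wrist_force: [2.6, 1.6, -5.5]
[ 0.69278849 -0.69731527  0.59295146]
tool d [-0.0323 -0.5448  0.2068] yaxis yaw -0.0813
```

Torque climbed to 0.59 N m, so it's at the closed stop. Backing off within the play and lifting out.

Converted, -0.09 m is -0.1125, -0.06 m is -0.075, -0.25 rad is -0.0398.

```bash
python3 inch.py '[{"jaw": 0.02, "spin": -0.0159}, {"jaw": 0.02, "spin": -0.0398}, {"jaw": 0.02, "spin": -0.0398}, {"jaw": 0.02, "pos": [0, 0, -0.0125], "spin": -0.0398}, {"jaw": 0.02, "pos": [0, 0, -0.0375], "spin": -0.0398}, {"jaw": 0.02, "pos": [0, 0, -0.075], "spin": -0.0398}, {"jaw": 0.02, "pos": [0, 0, -0.1125], "spin": -0.0398}, {"jaw": 0.02, "pos": [0, 0, -0.1125], "spin": -0.0398}]'
python3 - <<'E'
from h import *
print(manip.get_state()['ft_torque'])
optics.grab_frame('top')
b=snap('top','t15');c=snap('scene','s15');a=cv2.imread('pics/t5.png')
f=lambda im,x0,y0,x1,y1:cv2.cvtColor(im[y0:y1,x0:x1],6).astype(float)
for bx in((165,200,178,275),(165,195,245,275),(200,205,240,275)): print(cv2.phaseCorrelate(f(cv2.imread('pics/t0.png'),*bx),f(b,*bx)))
o=np.zeros((600,800,3),np.uint8)
B=cv2.resize(c[145:235,245:365],None,fx=4,fy=4,interpolation=cv2.INTER_CUBIC);o[:360,:480]=B
A=cv2.resize(b[200:280,165:245],None,fx=4,fy=4,interpolation=cv2.INTER_CUBIC);o[:320,480:]=A
T=cv2.resize(b[150:235,275:405],None,fx=2.8,fy=2.8,interpolation=cv2.INTER_CUBIC);o[362:600,:364]=T[:238]
cv2.imwrite('pics/v15.png',o)
rel([.508,.326,.3])
E
```

```text
time: 36.58
tool_pos: [0.5475, -0.0129, 0.3038]
tcp_rot: [0.647, 0.762, 0.002, 0.004]
wrist_force: [0.7, 0.8, -1.6]
width: 0.0289
finger_force: 117.6
[ 0.0394444  -0.12290886  0.01216072]
((1.3353730396651544, 5.833167298889332), 0.464020513797316)
((0.7850265232687903, 6.20050817058754), 0.4150222349873324)
((0.5549773839129521, 6.148279742567041), 0.6212580481339328)
tool d [ 0.3402  0.0186 -0.0032] yaxis yaw 0.1639
```

View pics/v15.png

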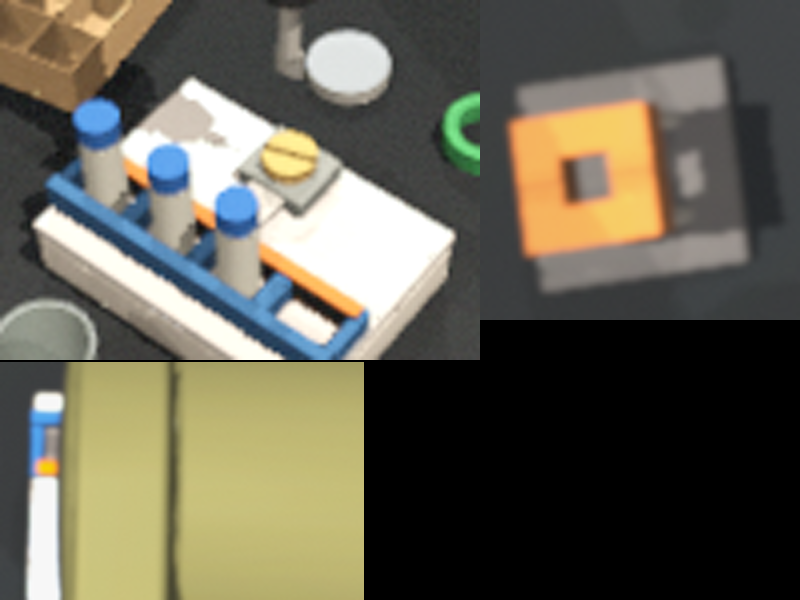

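Vials are upright and clamped, with the slot back at its closed angle. The stand has been knocked: its block corners are now at crop (508,120), (650,100), (667,236) and (525,257). I'll re-measure the hole.

Run:
```python
from m import *
def hole(im):  # bright orange block top: min-area rect of mask
    h=cv2.cvtColor(im,cv2.COLOR_BGR2HSV);m=cv2.inRange(h,(5,110,150),(22,255,255));m2=np.zeros_like(m);m2[190:300,150:260]=m[190:300,150:260]
    c=max(cv2.findContours(m2,0,1)[0],key=cv2.contourArea);r=cv2.minAreaRect(c);return r
P=cp([(508-480,120),(650-480,100),(667-480,236),(525-480,257)],165,200,4,.1);print(P,P.mean(0),np.linalg.norm(P-np.roll(P,-1,0),axis=1))
print('hole',cp([(585-480,178)],165,200,4,.1))
optics.grab_frame('top');r=hole(snap('top','t16'));print(r,px2w('top',*r[0],.1)); r0=hole(cv2.imread('pics/t15.png'));print(r0)
t=P.mean(0);rel([t[0]+.001,t[1],.3])
```

```text
[[0.5267057  0.36872241 0.1       ]
 [0.53790843 0.2880594  0.1       ]
 [0.46073599 0.27687457 0.1       ]
 [0.44916416 0.35703058 0.1       ]] [0.49362857 0.32267174 0.1       ] [0.08143724 0.07797875 0.080987   0.07841804]
hole [[0.49364632 0.32410957 0.1       ]]
((191.1846466064453, 243.97694396972656), (34.9777946472168, 35.59796905517578), 82.87498474121094) [0.49397988 0.32341362 0.1       ]
((191.19517517089844, 243.99627685546875), (34.87846374511719, 35.740726470947266), 82.56858825683594)
tool d [ 0.3387  0.0057 -0.0044] yaxis yaw 0.1644
```

Converted, 0.34 m is 0.425, 0.0055 m is 0.0069.

```bash
python3 inch.py '[{"jaw": 0.02, "pos": [0.425, 0.0069, 0]}, {"jaw": 0.02, "pos": [0.425, 0.0069, 0]}, {"jaw": 0.02, "pos": [0.425, 0.0069, 0]}, {"jaw": 0.02, "pos": [0.425, 0.0069, 0]}, {"jaw": 0.02, "pos": [0.425, 0.0069, 0]}, {"jaw": 0.02, "pos": [0.425, 0.0069, 0]}, {"jaw": 0.02, "pos": [0.425, 0.0069, 0]}, {"jaw": 0.02, "pos": [0.425, 0.0069, 0]}, {"jaw": 0.02, "pos": [0.425, 0.0069, 0]}, {"jaw": 0.02, "pos": [0.425, 0.0069, 0.025]}, {"jaw": 0.02, "pos": [0.425, 0.0069, 0.05]}, {"jaw": 0.02, "pos": [0.425, 0.0069, 0.05]}]'
python3 inch.py '[{"jaw": 0.02}, {"jaw": 0.02}, {"jaw": 0.02}]'
python3 -c "
from h import *
rel([.494,.3243,.1376])"
```

```text
time: 37.83
tool_pos: [0.4923, 0.3227, 0.2515]
tcp_rot: [0.646, 0.763, -0.004, -0.001]
wrist_force: [-0.9, -1.5, -3.2]
width: 0.0287
finger_force: 116.7
time: 38.08
tool_pos: [0.4956, 0.324, 0.258]
tcp_rot: [0.647, 0.763, 0.001, 0.0]
wrist_force: [0.2, 0.3, -2.5]
width: 0.0288
finger_force: 116.7
tool d [ 0.0005 -0.0017  0.1204] yaxis yaw 0.1643
```

Converted, 0.118 m is 0.1475, 0.113 m is 0.1413.

```bash
python3 inch.py '[{"jaw": 0.02, "pos": [0, -0.0019, 0.025]}, {"jaw": 0.02, "pos": [0, -0.0019, 0.05]}, {"jaw": 0.02, "pos": [0, -0.0019, 0.075]}, {"jaw": 0.02, "pos": [0, -0.0019, 0.1]}, {"jaw": 0.02, "pos": [0, -0.0019, 0.125]}, {"jaw": 0.02, "pos": [0, -0.0019, 0.1413]}, {"jaw": 0.02, "pos": [0, -0.0019, 0.1475]}, {"jaw": 0.02, "pos": [0, -0.0019, 0.1475]}, {"jaw": 0.02, "pos": [0, -0.0019, 0.1475]}]'
```

```text
time: 38.83
tool_pos: [0.4944, 0.3241, 0.1401]
tcp_rot: [0.647, 0.763, 0.001, 0.0]
wrist_force: [0.1, 0.5, -1.9]
width: 0.0288
finger_force: 117.2
```

Inserted freely, about 2 mm short of the collar. Lowering the rest, releasing and withdrawing.

```bash
python3 inch.py '[{"jaw": 0.02, "pos": [0, 0, 0.0025]}, {"jaw": 0.02, "pos": [0, 0, 0.0025]}, {"jaw": 0.02, "pos": [0, 0, 0.0025]}, {"jaw": 0.085, "pos": [0, 0, 0.0025]}, {"jaw": 0.085, "pos": [0, 0, 0.0025]}, {"jaw": 0.085, "pos": [0, 0, 0.0025]}, {"jaw": 0.085, "pos": [0, 0, 0.0025]}, {"jaw": 0.085, "pos": [0, 0, -0.0375]}, {"jaw": 0.085, "pos": [0, 0, -0.0875]}, {"jaw": 0.085, "pos": [0, 0, -0.1375]}, {"jaw": 0.085, "pos": [0, 0, -0.175]}, {"jaw": 0.085, "pos": [0, 0, -0.175]}]' 40
python3 inch.py '[{"jaw": 0.085, "pos": [-0.05, 0, 0]}, {"jaw": 0.085, "pos": [-0.1, 0, 0]}, {"jaw": 0.085, "pos": [-0.15, 0, 0]}, {"jaw": 0.085, "pos": [-0.2, -0.05, 0]}, {"jaw": 0.085, "pos": [-0.2, -0.1, 0]}, {"jaw": 0.085, "pos": [-0.2, -0.1, 0]}, {"jaw": 0.085, "pos": [-0.2, -0.1, 0]}]'
python3 - <<'E'
from m import *
optics.grab_frame('top')
im=snap('top','t17');s=snap('scene','s17')
# yellow handle top, top camera
h=cv2.cvtColor(im,cv2.COLOR_BGR2HSV);m=cv2.inRange(h,(25,150,180),(35,255,255));m[:,:150]=0;m[:,260:]=0
print('handle top px',m.sum()//255,cv2.minAreaRect(cv2.findNonZero(m)) if m.any() else None,'expect',w2px('top',[.494,.324,.177]))
h=cv2.cvtColor(s,cv2.COLOR_BGR2HSV);m=cv2.inRange(h,(22,120,100),(35,255,255));m[:,:380]=0;m[:,480:]=0;m[:180]=0;m[290:]=0
if m.any(): print('scene handle bbox',cv2.boundingRect(cv2.findNonZero(m)),'expect top/bottom',w2px('scene',[.494,.324,.177]),w2px('scene',[.494,.324,.106]))
# vials in scene: blue caps
m=cv2.inRange(h,(100,120,100),(118,255,255));
n,l,st,c=cv2.connectedComponentsWithStats(m)
print([(c[i].round(0).tolist(),st[i,4]) for i in range(1,n) if st[i,4]>30 and 200<c[i][0]<380])
print(manip.get_state()['time'],manip.get_state()['wrist_force'])
E
```

```text
time: 39.83
tool_pos: [0.4962, 0.3256, 0.2865]
tcp_rot: [0.646, 0.763, 0.005, 0.002]
wrist_force: [0.6, 0.4, 1.0]
width: 0.0852
finger_force: 0.0
time: 40.42
tool_pos: [0.4385, 0.1515, 0.2792]
tcp_rot: [0.647, 0.763, -0.0, -0.0]
wrist_force: [-0.2, -0.3, 0.7]
width: 0.0849
finger_force: 0.0
handle top px 211 ((178.36485290527344, 246.18917846679688), (14.302711486816406, 14.79590892791748), 80.53767395019531) expect [178.94385412 245.07943314]
scene handle bbox (428, 203, 19, 26) expect top/bottom [438.12238935 209.51945456] [431.07938117 225.19529332]
[([269.0, 175.0], np.int32(115)), ([287.0, 187.0], np.int32(95)), ([297.0, 213.0], np.int32(515)), ([303.0, 197.0], np.int32(102))]
40.5667 [0.56620288 0.5541581  0.33638553]
```

Run:
```python
from h import *
for n in('t0','t13','t17'):
    im=cv2.imread(f'pics/{n}.png');h=cv2.cvtColor(im,cv2.COLOR_BGR2HSV)
    m=cv2.inRange(h,(10,150,150),(24,255,255));b=m[180:205,285:395];ys,xs=np.nonzero(b);print(n,'jaw row',ys.mean()+180 if len(ys) else None,len(ys))
    g=cv2.cvtColor(im,6)[212:233,328:350].astype(int);yy,xx=np.mgrid[212:233,328:350];w=((g<130)&((xx-338.5)**2+(yy-222)**2<64))
    p=np.c_[xx[w],-yy[w]].astype(float)
    if len(p)>3: v=np.linalg.svd(p-p.mean(0))[2][0];print('  slot img angle',np.arctan2(v[1],v[0]),len(p))
```

```text
t0 jaw row 189.33870967741936 372
t13 jaw row 194.42222222222222 360
t17 jaw row 188.6879271070615 439
```

```bash
python3 -c "
from cell import manip, optics, finish_job
print(finish_job())"
```

```text
the job is handed in; nothing more can be done
None
```

Job handed in at about 41 s of the 208 s: all three vials present stand upright in rack pockets, the clamp is at its closed stop, and the screwdriver hangs in its stand; `finish_job()` returned no verdict.

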